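Clamp the grinding vials in the shaking mill and start it

ROBOT

A 6-joint arm with a two-finger parallel gripper is mounted at the origin on the work surface. World frame = base frame: x ahead of the robot, y to its left, z up, the work surface at z = 0. Lengths are in mm, angles in rad, forces in N, time in s.
With the tool pointing down it reaches from about 400 to 925 mm from the base axis. Payload 12.5 kg.
Tool frame: the origin (TCP) lies on the centre line of the jaws, within the pads' length; the fingertips stand 14 mm ahead of it and the grasp point (between the pads) lies 5 mm behind it; z points along the fingers, x is the direction in which the jaws open and shut, and the axes are right-handed (so a half turn about z gives the same grasp; the last joint's range is limited). The gripper opens to 95 mm and grips with 3 to 60 N. Pads are 20 mm wide; open, the fingers measure 119 mm over their backs; the gripper's body (75 mm by 180 mm) begins 59 mm behind the grasp point.
Start: joints at [1.045, 0.491, 1.559, -0, 1.092, -0.106], TCP at [254.721, 570.756, 228.661] pointing down, gripper open.
Joint ranges: [-3.1, 3.1], [-0.84, 2.19], [0.05, 2.79], [-1.13, 4.28], [0.06, 2.93], [-2.69, 2.69]. Speed limits (rad/s): [2.22, 2.22, 2.79, 3.14, 3.14, 3.14].

INTERFACE

Orientations are given as [roll, pitch, yaw] about the fixed x, y, z axes, in that order (R = Rz(yaw) Ry(pitch) Rx(roll)).
In Python, from cell import state, read_camera, job_done gives the robot as it stands.
- The arm moves only by the shell command python3 -m handwheel 'ROWS'. ROWS is JSON, a list of rows, each an object of numbers: "hand": the finger opening in m, from 0 to 0.0951; "x", "y", "z": the shift along the world's x, y, z in m; "spin": the turn about the world's z in units of 5 degrees (1.0 is 5 degrees). In form: [{"hand": .., "x": .., "y": .., "z": .., "spin": ..}, ...]. A call has 1 to 20 rows; each row is the pose to reach, as a shift and turn from the pose commanded when the call began; what a row does not reach only later rows make up. A row lasts 1/12 s, in which the tool goes at most 41.7 mm and 7.16 degrees, less where a joint would pass 70% of its speed; a pose out of reach is approached as far as the arm can. A call with a gripper value outside its range is refused whole. The fingers move at their own pace and stop on an object; the grip force is fixed at half the most. Time passes only in rows, so rows that repeat a pose let the fingers close. It gives the time, the measured TCP pose, the force and the opening at its end, in the units of the state.
- state(): the state, without advancing time (a new reading comes with each control period).
- read_camera(name): name is "side" or "top" or "wrist"; returns a dict with "img" (480x640x3 uint8, red, green, blue), "fx", "fy", "cx", "cy" (pixels), "T" (4x4, takes a point from camera to world coordinates). Camera axes: x right, y down, z forward; pixel columns grow to the right and rows downward; lengths in mm; the calibration is good to about 2 mm. The wrist camera is an equidistant fisheye: a pixel r from the principal point sees the ray r / f radians off the axis. A picture is of the moment at which its call begins. There is no depth.
- job_done(): hands the job in, once; it reports no verdict.
The state is a dict: "t": time; "joints": joint angles; "qvel": joint speeds; "tau": joint torques, N m; "eef_pos": TCP position; "tcp_rot": TCP orientation; "ft_force": force on the tool from outside, world axes, zero at the start; "moment": the same for the moment, N m; "opening": opening from 0.0 (shut) to 1.0 (fully open).
Only numpy, scipy, OpenCV 4.12 (cv2) and the standard library are available. Lean on these libraries where they do the work, as an engineer would, in place of code of your own. Each camera call takes 0.05 s, during which the arm holds its last target. There are 200 camera calls.

TASK

Swing the orange-knobbed bolt out of its slot and swing the mill's green yoke open until it leans back by itself, then lay every grinding vial that is on the bench into the mill nest of its own colour and make sure each one sits fully home in both supports; then swing the yoke shut over them and the bolt upright into the yoke's slot again. Only once the yoke is locked, press the yellow pedal right down to its stop for half a second and let it come up again; leave the dishes, bottle and pen pot alone.

Things in the scene. Friction and masses are not known exactly. Their poses are not given: they have to be found in the camera images.
- mill: White deck of a shaking mill, 220 x 230 mm, top 12 mm above the bench, fixed; origin: centre of its underside, z up. Its x axis runs along the nests, from the swing-bolt side (-x) to the yoke-hinge side (+x). Three nests side by side, 60 mm apart in y, each two painted 90-degree V supports, 14 mm thick, at x = -34 and +34 mm; the gap between the supports is free down to the deck.
- nest_red (a point): Centre of the red vial when fully home in the red nest: deck x = 0, y = -60 mm, 52 mm above the bench; x along the nest, axes as the deck's. The Vs are red, mouth 34 mm wide, rims 50 mm above the bench. The vial's round body rests in both Vs with a cap outside each, 4 mm end play each way; else a cap rides on a V and the vial stands 5 mm or more high or askew.
- nest_blue (a point): Centre of the blue vial when fully home in the blue nest: deck x = 0, y = 0 mm, 52 mm above the bench; x along the nest, axes as the deck's. The Vs are blue, mouth 34 mm wide, rims 50 mm above the bench. The vial's round body rests in both Vs with a cap outside each, 4 mm end play each way; else a cap rides on a V and the vial stands 5 mm or more high or askew.
- nest_yellow (a point): Centre of the yellow vial when fully home in the yellow nest: deck x = 0, y = +60 mm, 52 mm above the bench; x along the nest, axes as the deck's. The Vs are yellow, mouth 34 mm wide, rims 50 mm above the bench. The vial's round body rests in both Vs with a cap outside each, 4 mm end play each way; else a cap rides on a V and the vial stands 5 mm or more high or askew.
- vial_red: Steel grinding vial: round body 26 mm in diameter and 90 mm long between two red end caps (flat-sided blocks 48 mm wide, 34 mm tall, 16 mm long; 122 mm overall), 220 g, either end first. Origin: on its axis at mid-length; x along the axis. Lies on the caps' broad sides on the bench (axis 17 mm up), does not roll. None if absent.
- vial_blue: Steel grinding vial: round body 26 mm in diameter and 90 mm long between two blue end caps (flat-sided blocks 48 mm wide, 34 mm tall, 16 mm long; 122 mm overall), 220 g, either end first. Origin: on its axis at mid-length; x along the axis. Lies on the caps' broad sides on the bench (axis 17 mm up), does not roll. None if absent.
- vial_yellow: Steel grinding vial: round body 26 mm in diameter and 90 mm long between two yellow end caps (flat-sided blocks 48 mm wide, 34 mm tall, 16 mm long; 122 mm overall), 220 g, either end first. Origin: on its axis at mid-length; x along the axis. Lies on the caps' broad sides on the bench (axis 17 mm up), does not roll. None if absent.
- yoke (a joint): Angle of the green hinged yoke (clamp half), rad: 0 = shut (as it starts), 2.0 = open on its stop, leaning back away from the nests. Damped hinge, 0.4 kg: past upright (over 1.57) it falls back open, short of it it sinks slowly shut by its own weight; lifting the bar takes about 3 N. With a vial not fully home it cannot reach 0.
- yoke_hinge (a point): Middle of the yoke's hinge axis, at x = +82 mm on the deck, 72 mm above the bench; the hinge axis is the deck's y.
- yoke_bar (a point): Middle of the yoke's front bar, 167 mm from the hinge axis: round steel bar, 14 mm in diameter, 196 mm long across the deck. The yoke is an open frame: two side arms 188 mm apart, a rubber-faced cross bar that lands on the vials' middles, the front bar with two steel prongs at its middle (slot 13 mm, standing out 23 mm). Moves with the yoke.
- bolt (a joint): Angle of the swing bolt, rad: 0 = upright in the slot between the yoke's prongs (a stop), growing as it leans outward, away from the deck (starts near 0, outer stop 1.2). Light friction, stays where left; about 1 N at the knob moves it.
- bolt_hinge (a point): The swing bolt's hinge, at x = -101 mm on the deck, y = 0, 22 mm above the bench; its axis is the deck's y.
- bolt_knob (a point): Centre of the orange knob on the swing bolt, 71 mm from the bolt's hinge; knob 26 mm in diameter and 22 mm tall, on an 8 mm shank; upright, its underside is just above the prongs of the shut yoke. Moves with the bolt.
- pedal (a joint): Angle of the yellow spring pedal, rad: 0 = up (at rest), 0.30 = down on its stop, tread level. Needs about 2.5 N at the pad to start and 11 N at the stop; springs back.
- pedal_pad (a point): Point to press on the top of the pedal's black tread pad, 95 mm from its hinge on the centreline, about 56 mm above the bench at rest and 28 mm at the stop. Moves with the pedal. The tread is 135 mm long and 80 mm wide, the pad 70 x 66 mm.
- pedal_base: Dark base plate of the pedal, 150 x 100 x 8 mm, fixed to the bench; origin: centre of its underside. The pedal's hinge is at x = +60 mm, 24 mm up; the tread rises towards -x.
- dishes: Bystander: stack of three culture dishes, 92 mm across, 45 mm tall; origin under its centre.
- reagent: Bystander: amber reagent bottle, 64 mm across, 150 mm tall; origin under its centre.
- pen_pot: Bystander: blue pen pot, 72 mm across, pens up to 150 mm; origin under its centre.
Things that resemble listed ones, but are neither listed nor needed, are in the scene too. What is shaped like the vial_red but turquoise is not meant.

How it is judged (in metres and radians):
On the way, in this order (a step that is already met when the one before it is completed fails the run):
1. the swing bolt is out of the slot and the yoke stands open, past upright (value of joint bolt above 0.4 rad and value of joint yoke above 1.6 rad), for 0.2 s.
2. all vials lie fully home in the nests of their colours, yoke still open (horizontal distance between vial_red and nest_red below 0.006 m and z of vial_red in the frame of nest_red between -0.004 and 0.003 m and angle between the x axis of vial_red and the x axis of nest_red, either way round below 0.06 rad and horizontal distance between vial_blue and nest_blue below 0.006 m and z of vial_blue in the frame of nest_blue between -0.004 and 0.003 m and angle between the x axis of vial_blue and the x axis of nest_blue, either way round below 0.06 rad and horizontal distance between vial_yellow and nest_yellow below 0.006 m and z of vial_yellow in the frame of nest_yellow between -0.004 and 0.003 m and angle between the x axis of vial_yellow and the x axis of nest_yellow, either way round below 0.06 rad and value of joint yoke above 0.8 rad), for 0.2 s.
3. the yoke is shut over the seated vials (horizontal distance between vial_red and nest_red below 0.006 m and z of vial_red in the frame of nest_red between -0.004 and 0.003 m and angle between the x axis of vial_red and the x axis of nest_red, either way round below 0.06 rad and horizontal distance between vial_blue and nest_blue below 0.006 m and z of vial_blue in the frame of nest_blue between -0.004 and 0.003 m and angle between the x axis of vial_blue and the x axis of nest_blue, either way round below 0.06 rad and horizontal distance between vial_yellow and nest_yellow below 0.006 m and z of vial_yellow in the frame of nest_yellow between -0.004 and 0.003 m and angle between the x axis of vial_yellow and the x axis of nest_yellow, either way round below 0.06 rad and value of joint yoke below 0.04 rad), for 0.2 s.
4. the swing bolt stands in the slot of the shut yoke (value of joint yoke below 0.04 rad and value of joint bolt below 0.1 rad), for 0.2 s.
5. the pedal is pressed down to its stop and held a moment (all of step 4 and value of joint pedal above 0.27 rad), for 0.3 s.
At the end, for the whole second after the job is handed in: Every vial present lies in the nest of its own colour, within 6 mm of its seated centre in plan, less than 3 mm high, axis within 0.06 rad; yoke shut (under 0.04 rad), swing bolt upright in the slot (under 0.10 rad), pedal back up (under 0.06 rad), everything at rest (all of step 4 and horizontal distance between vial_red and nest_red below 0.006 m and z of vial_red in the frame of nest_red between -0.004 and 0.003 m and angle between the x axis of vial_red and the x axis of nest_red, either way round below 0.06 rad and horizontal distance between vial_blue and nest_blue below 0.006 m and z of vial_blue in the frame of nest_blue between -0.004 and 0.003 m and angle between the x axis of vial_blue and the x axis of nest_blue, either way round below 0.06 rad and horizontal distance between vial_yellow and nest_yellow below 0.006 m and z of vial_yellow in the frame of nest_yellow between -0.004 and 0.003 m and angle between the x axis of vial_yellow and the x axis of nest_yellow, either way round below 0.06 rad and value of joint pedal below 0.06 rad and linear speed of each of vial_red, vial_blue, vial_yellow below 0.02 m/s); the robot touches nothing.
It fails at once if a bystander (dishes, bottle, pen pot) moved more than 3 cm or tipped (distance of any of dishes, reagent, pen_pot from where it was at the start of the episode above 0.03 m or angle between any of dishes, reagent, pen_pot's own z axis and vertical above 0.5 rad).
It fails at once if the pedal pressed down while the yoke is not locked by the bolt (value of joint pedal above 0.2 rad and value of joint any of bolt, yoke above 0.3 rad).
Of vial_red, vial_blue, vial_yellow only 2 to 3 are there at a start; the rules pass over those that are not, and their reading is None.
At some moment in a run one of vial_red, vial_blue, vial_yellow may be knocked a few centimetres aside while the robot is not near it.
Once in a run the grip may slacken for a moment while it holds something.
It also fails if it takes over 210 s, if anything falls off the work surface, if the arm or the gripper's body presses on something with over 40 N, if the wrist force passes 120 N, or if a joint passes its speed limit or range.

## Working session

There is one attempt and no reset: what is moved stays moved. The work goes in short steps, Python scripts to look and compute and a shell command to move; the robot and the scene stay as the last step left them, time stands still between calls to the robot, and variables do not carry over. Pictures are saved under pics/ and viewed, about 12 in all and at most 16, crops included, and the job is handed in when it is done.

```bash
mkdir -p pics; ls
python3 - <<'E'
from cell import state, read_camera
import cv2,numpy as np
print(state())
for n in ("top","side"):
    c=read_camera(n); cv2.imwrite(f"pics/{n}0.png",c["img"][:,:,::-1]); print(n,c["fx"],c["cx"],c["cy"],np.round(c["T"],3).tolist())
E
```

```text
pics
{'t': 0.0, 'joints': array([ 1.04541135e+00,  4.91543745e-01,  1.55942816e+00,  2.03427978e-05,
        1.09166154e+00, -1.05587041e-01]), 'qvel': array([-0.00118614,  0.00097357,  0.000336  ,  0.00103483,  0.00089868,
        0.00136864]), 'tau': array([ 1.06277184e-03, -6.12654448e+01, -2.58177334e+01,  6.91368990e-02,
        4.83355788e-02, -1.57911386e-04]), 'eef_pos': array([254.5974593 , 570.5652776 , 228.07888604]), 'tcp_rot': array([-3.14146502e+00,  1.03308972e-03,  1.15098907e+00]), 'ft_force': array([ 0.5169114 , -0.52721206,  0.1393704 ]), 'moment': array([ 0.05424501,  0.01807373, -0.01720877]), 'opening': 1.0010206217259565}
top 522.4208078236567 319.6624864671172 240.83796243571658 [[0.012, -0.998, 0.068, 452.945], [-1.0, -0.01, 0.026, -5.636], [-0.025, -0.068, -0.997, 1445.738], [0.0, 0.0, 0.0, 1.0]]
side 477.6565695600792 324.25454534297427 241.00148021787055 [[0.939, -0.179, 0.295, 159.849], [-0.345, -0.507, 0.79, -954.992], [0.008, -0.843, -0.538, 735.729], [0.0, 0.0, 0.0, 1.0]]
```

View pics/top0.png

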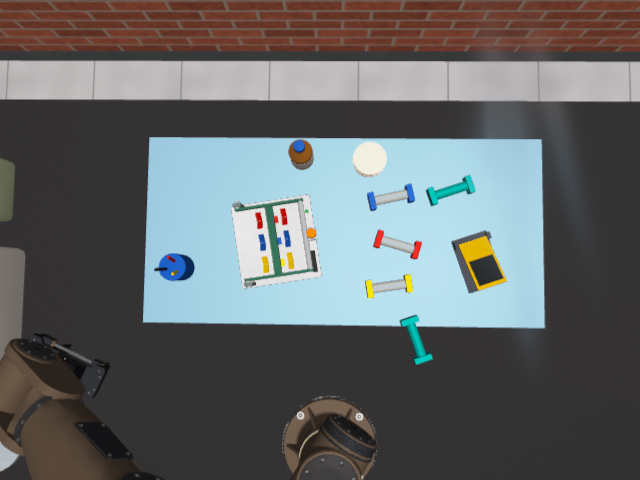

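View pics/side0.png

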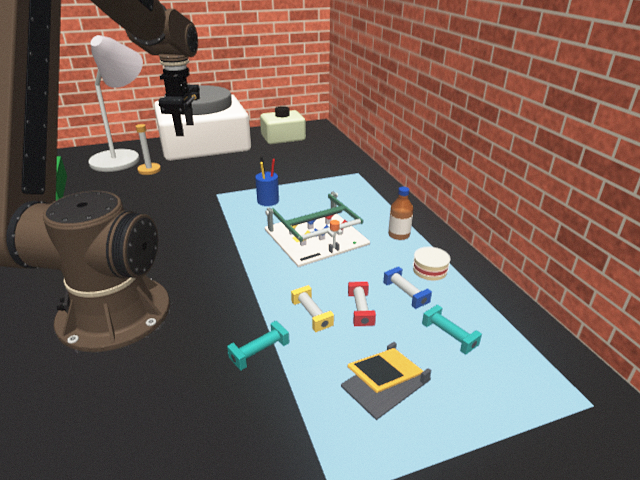

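```bash
cat > h.py <<'E'
import cv2,numpy as np
from cell import state, read_camera
def ray(c,u,v):
    a=(u-c["cx"])/c["fx"]; b=(v-c["cy"])/c["fy"]
    if c.get("fish"):
        r=np.hypot(a,b); s=np.sinc(r/np.pi); d=np.array([a*s,b*s,np.cos(r)])
    else: d=np.array([a,b,1.])
    T=np.array(c["T"]); return T[:3,3],T[:3,:3]@d
def at(c,u,v,z):
    o,d=ray(c,u,v); return o+d*(z-o[2])/d[2]
def proj(c,p):
    T=np.array(c["T"]); q=T[:3,:3].T@(np.asarray(p,float)-T[:3,3])
    if c.get("fish"):
        r=np.arctan2(np.hypot(q[0],q[1]),q[2]); k=r/max(np.hypot(q[0],q[1]),1e-9)
        return np.array([c["cx"]+c["fx"]*q[0]*k,c["cy"]+c["fy"]*q[1]*k])
    return np.array([c["cx"]+c["fx"]*q[0]/q[2],c["cy"]+c["fy"]*q[1]/q[2]])
def cam(n):
    c=read_camera(n); c["fish"]=n=="wrist"; return c
HUE=dict(red=[(0,6),(174,180)],orange=[(8,18)],yellow=[(19,30)],blue=[(105,125)],teal=[(80,95)],green=[(60,85)])
def blobs(c,col,amin=15,smin=150,vmin=60):
    hsv=cv2.cvtColor(c["img"],cv2.COLOR_RGB2HSV); m=np.zeros(hsv.shape[:2],np.uint8)
    for a,b in HUE[col]: m|=cv2.inRange(hsv,(a,smin,vmin),(b,255,255))
    n,l,s,ce=cv2.connectedComponentsWithStats(m)
    return [(int(s[i,4]),ce[i].round(1)) for i in range(1,n) if s[i,4]>=amin]
E
python3 - <<'E'
from h import *
c=cam("top")
for col in HUE:
    for a,p in blobs(c,col):
        if 100<p[1]<380 and 130<p[0]<550: print(col,a,p,at(c,*p,17).round(0)[:2],at(c,*p,38).round(0)[:2],at(c,*p,93).round(0)[:2])
big=cv2.resize(c["img"][185:305,220:510],None,fx=2.75,fy=2.75,interpolation=cv2.INTER_CUBIC)
cv2.imwrite("pics/crop1.png",big[:,:,::-1])
E
```

```text
red 69 [283.5 216.4] [617. 132.] [615. 130.] [608. 124.]
red 64 [258.8 220. ] [606. 200.] [604. 197.] [598. 189.]
red 22 [275.5 219. ] [610. 154.] [607. 151.] [601. 145.]
red 97 [378.4 238.6] [ 558. -129.] [ 557. -128.] [ 553. -123.]
red 99 [416.2 249.9] [ 528. -232.] [ 527. -229.] [ 524. -220.]
orange 293 [301.  154.2] [791.  86.] [786.  85.] [773.  81.]
orange 73 [310.9 232.8] [572.  56.] [571.  55.] [566.  52.]
yellow 867 [479.1 257.6] [ 509. -402.] [ 508. -396.] [ 506. -381.]
yellow 77 [290.1 260.4] [496. 112.] [495. 110.] [494. 105.]
yellow 78 [265.2 264.3] [485. 180.] [484. 177.] [483. 170.]
yellow 24 [282.1 262. ] [491. 134.] [491. 132.] [489. 126.]
yellow 15 [173.6 272.5] [459. 432.] [459. 426.] [459. 409.]
yellow 100 [408.2 283. ] [ 438. -211.] [ 438. -208.] [ 439. -200.]
yellow 95 [369.2 288.9] [ 421. -105.] [ 421. -103.] [ 423. -100.]
blue 103 [298.6 145.7] [815.  93.] [810.  92.] [796.  88.]
blue 103 [409.9 193. ] [ 685. -215.] [ 681. -212.] [ 672. -204.]
blue 100 [371.7 200.7] [ 663. -111.] [ 660. -109.] [ 651. -105.]
blue 64 [286.9 238.2] [557. 121.] [555. 120.] [551. 115.]
blue 63 [262.  241.8] [546. 190.] [545. 187.] [541. 179.]
blue 20 [278.8 240.3] [551. 144.] [549. 141.] [546. 136.]
blue 685 [176.3 267. ] [474. 425.] [474. 419.] [473. 402.]
teal 502 [450.9 189.8] [ 694. -327.] [ 691. -322.] [ 682. -310.]
teal 581 [416.1 340.4] [ 284. -232.] [ 287. -228.] [ 293. -220.]
```

View pics/crop1.png

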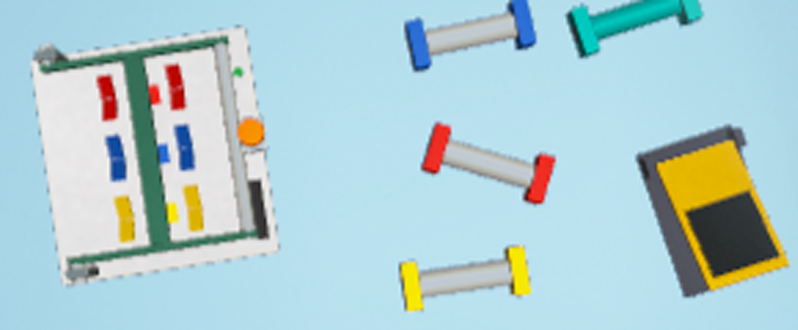

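Candidates: the red vial is at top px (397,244), blue at (391,197) and yellow at (389,286). The lookalikes are the teal ones at (451,190) and (416,340), which I exclude by colour. The mill's Vs are 67.7 mm apart along the nest and 121.7 mm from red to yellow, which fits. The knob at (311,233) gives (566,52), against a predicted (566,54). All three vials are present.

I'll start by going above the inner side of the knob with the fingers closed.

```bash
python3 -m handwheel '[{"hand":0,"x":0.15,"y":-0.24,"z":-0.03,"spin":3.3},{"hand":0,"x":0.15,"y":-0.24,"z":-0.03,"spin":3.3},{"hand":0,"x":0.15,"y":-0.24,"z":-0.03,"spin":3.3},{"hand":0,"x":0.15,"y":-0.24,"z":-0.03,"spin":3.3},{"hand":0,"x":0.306,"y":-0.485,"z":-0.06,"spin":6.7},{"hand":0,"x":0.306,"y":-0.485,"z":-0.06,"spin":6.7},{"hand":0,"x":0.306,"y":-0.485,"z":-0.06,"spin":6.7},{"hand":0,"x":0.306,"y":-0.485,"z":-0.06,"spin":6.7},{"hand":0,"x":0.306,"y":-0.485,"z":-0.06,"spin":6.7},{"hand":0,"x":0.306,"y":-0.485,"z":-0.06,"spin":6.7},{"hand":0,"x":0.306,"y":-0.485,"z":-0.06,"spin":6.7},{"hand":0,"x":0.306,"y":-0.485,"z":-0.06,"spin":6.7},{"hand":0,"x":0.306,"y":-0.485,"z":-0.06,"spin":6.7},{"hand":0,"x":0.306,"y":-0.485,"z":-0.06,"spin":6.7},{"hand":0,"x":0.306,"y":-0.485,"z":-0.06,"spin":6.7},{"hand":0,"x":0.306,"y":-0.485,"z":-0.06,"spin":6.7},{"hand":0,"x":0.306,"y":-0.485,"z":-0.06,"spin":6.7},{"hand":0,"x":0.306,"y":-0.485,"z":-0.06,"spin":6.7}]'
python3 - <<'E'
from h import *
c=cam("wrist"); print(c["fx"],c["cx"],c["cy"],np.round(c["T"],2).tolist())
cv2.imwrite("pics/w1.png",c["img"][:,:,::-1])
o=np.array([549.5,153]);ex=np.array([-.164,.986]);ey=np.array([-.986,-.164])
for n,(x,y,z) in dict(knob=(-101,0,104),VredB=(-34,-60,38),VyelB=(-34,60,38)).items():
    print(n,proj(c,[*(o+x*ex+y*ey),z]).round(0))
for col in("red","orange","yellow","blue"):
    for a,p in blobs(c,col,60): print(col,a,p,at(c,*p,30).round(0)[:2],at(c,*p,104).round(0)[:2])
E
```

```text
t: 1.65
eef_pos: [560.0, 86.8, 168.7]
tcp_rot: [-3.141, -0.0, 1.737]
ft_force: [-0.7, -0.4, 0.0]
opening: 0.004
371.64829954431775 316.8418500437506 242.69233669462514 [[-0.16, 0.95, 0.26, 486.62], [0.99, 0.16, 0.04, 74.45], [-0.0, 0.27, -0.96, 324.36], [0.0, 0.0, 0.0, 1.0]]
knob [264. 264.]
VredB [356. 305.]
VyelB [361. 162.]
red 408 [ 12.7 155.2] [ 527. -232.] [ 517. -155.]
red 613 [ 85.4 194. ] [ 557. -129.] [539. -78.]
red 332 [384.2 291.8] [601. 152.] [572. 133.]
red 650 [434.3 306.6] [609. 202.] [578. 170.]
red 266 [358.2 292.6] [606. 130.] [576. 116.]
orange 1098 [263.5 260.2] [590.  46.] [564.  53.]
yellow 676 [123.9  45.4] [ 421. -105.] [437. -60.]
yellow 438 [35.2 66.3] [ 437. -211.] [ 450. -139.]
yellow 930 [362.  160.3] [495. 112.] [493. 102.]
yellow 897 [446.5 163.3] [483. 181.] [484. 154.]
yellow 400 [390.4 159.5] [490. 134.] [489. 119.]
blue 312 [623.1 186.3] [456. 389.] [464. 310.]
blue 94 [362.8 215.2] [538. 120.] [525. 109.]
blue 741 [441.9 238.4] [546. 192.] [531. 162.]
blue 373 [387.7 228. ] [545. 143.] [531. 126.]
blue 495 [359.6 247.8] [566. 123.] [546. 111.]
blue 309 [ 29.2 293.4] [ 677. -216.] [ 629. -143.]
blue 558 [103.2 300.5] [ 660. -110.] [617. -64.]
```

View pics/w1.png

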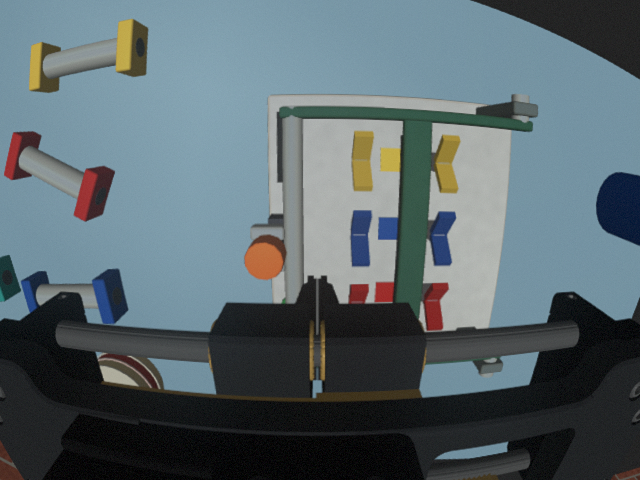

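The wrist picture shows the knob at (264,260), predicted (264,264), so the mill pose agrees. Next I push the bolt out.

```bash
python3 -m handwheel '[{"z":-0.035},{"z":-0.066},{"z":-0.066},{"x":0.002,"y":-0.01,"z":-0.066},{"x":0.003,"y":-0.02,"z":-0.066},{"x":0.005,"y":-0.03,"z":-0.066},{"x":0.007,"y":-0.04,"z":-0.066},{"x":0.008,"y":-0.05,"z":-0.066},{"x":0.01,"y":-0.06,"z":-0.068},{"x":0.012,"y":-0.07,"z":-0.072},{"x":0.013,"y":-0.078,"z":-0.078},{"x":0.013,"y":-0.08,"z":-0.08},{"x":0.013,"y":-0.08,"z":-0.08},{"x":0.011,"y":-0.07,"z":-0.08},{"x":0.011,"y":-0.07,"z":0},{"x":0.011,"y":-0.07,"z":0.03},{"x":0.011,"y":-0.07,"z":0.03},{"x":0.011,"y":-0.07,"z":0.03}]'
python3 - <<'E'
from h import *
c=cam("wrist")
print([(a,p,at(c,*p,70).round(0)) for a,p in blobs(c,"orange",200)])
E
```

```text
[(1097, array([263.2, 259.9]), array([576.,  50.,  70.]))]invalid input
```

```bash
python3 -m handwheel '[{"hand":0,"x":0,"y":0,"z":-0.035,"spin":0},{"hand":0,"x":0,"y":0,"z":-0.066,"spin":0},{"hand":0,"x":0,"y":0,"z":-0.066,"spin":0},{"hand":0,"x":0.002,"y":-0.01,"z":-0.066,"spin":0},{"hand":0,"x":0.003,"y":-0.02,"z":-0.066,"spin":0},{"hand":0,"x":0.005,"y":-0.03,"z":-0.066,"spin":0},{"hand":0,"x":0.007,"y":-0.04,"z":-0.066,"spin":0},{"hand":0,"x":0.008,"y":-0.05,"z":-0.066,"spin":0},{"hand":0,"x":0.01,"y":-0.06,"z":-0.068,"spin":0},{"hand":0,"x":0.012,"y":-0.07,"z":-0.072,"spin":0},{"hand":0,"x":0.013,"y":-0.078,"z":-0.078,"spin":0},{"hand":0,"x":0.013,"y":-0.08,"z":-0.08,"spin":0},{"hand":0,"x":0.013,"y":-0.08,"z":-0.08,"spin":0},{"hand":0,"x":0.011,"y":-0.07,"z":-0.08,"spin":0},{"hand":0,"x":0.011,"y":-0.07,"z":0,"spin":0},{"hand":0,"x":0.011,"y":-0.07,"z":0.03,"spin":0},{"hand":0,"x":0.011,"y":-0.07,"z":0.03,"spin":0},{"hand":0,"x":0.011,"y":-0.07,"z":0.03,"spin":0}]'
python3 - <<'E'
from h import *
c=cam("wrist")
print([(a,p,at(c,*p,70).round(0)) for a,p in blobs(c,"orange",200)])
cv2.imwrite("pics/w2.png",c["img"][:,:,::-1])
E
```

```text
t: 3.25
eef_pos: [573.4, 17.0, 204.3]
tcp_rot: [3.133, 0.002, 1.737]
ft_force: [0.4, -0.7, 0.5]
opening: 0.004
[(816, array([291.8, 228.9]), array([573.,  -4.,  70.]))]
```

View pics/w2.png

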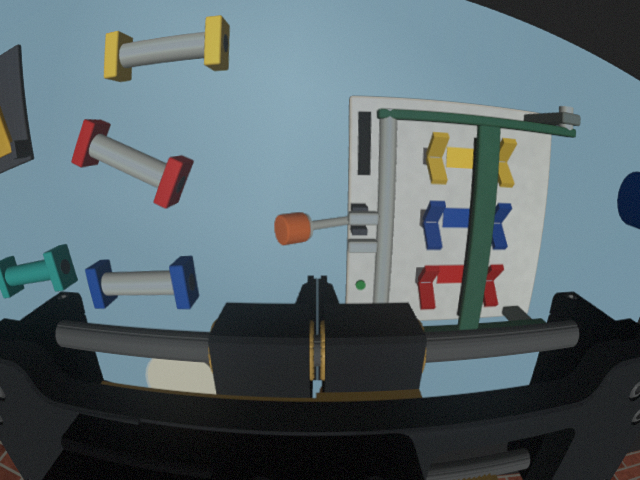

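The bolt leans out about 0.9 rad, with the knob at px (292,229). Next I grip the front bar beside the prongs.

```bash
python3 -m handwheel '[{"hand":0.045,"x":-0.024,"y":0.024,"z":0,"spin":0},{"hand":0.045,"x":-0.048,"y":0.047,"z":0,"spin":0},{"hand":0.045,"x":-0.048,"y":0.047,"z":-0.03,"spin":0},{"hand":0.045,"x":-0.048,"y":0.047,"z":-0.06,"spin":0},{"hand":0.045,"x":-0.048,"y":0.047,"z":-0.08,"spin":0},{"hand":0.045,"x":-0.048,"y":0.047,"z":-0.1,"spin":0},{"hand":0.045,"x":-0.048,"y":0.047,"z":-0.115,"spin":0},{"hand":0.045,"x":-0.048,"y":0.047,"z":-0.131,"spin":0},{"hand":0.045,"x":-0.048,"y":0.047,"z":-0.131,"spin":0},{"hand":0.045,"x":-0.048,"y":0.047,"z":-0.131,"spin":0},{"hand":0.005,"x":-0.048,"y":0.047,"z":-0.131,"spin":0},{"hand":0.005,"x":-0.048,"y":0.047,"z":-0.131,"spin":0},{"hand":0.005,"x":-0.048,"y":0.047,"z":-0.131,"spin":0},{"hand":0.005,"x":-0.048,"y":0.047,"z":-0.131,"spin":0},{"hand":0.005,"x":-0.048,"y":0.047,"z":-0.131,"spin":0},{"hand":0.005,"x":-0.048,"y":0.047,"z":-0.131,"spin":0},{"hand":0.005,"x":-0.048,"y":0.047,"z":-0.131,"spin":0},{"hand":0.005,"x":-0.048,"y":0.047,"z":-0.131,"spin":0}]'
python3 - <<'E'
import numpy as np
for t in [.1,.2,.3,.45,.6,.75,.9,1.05,1.2,1.35,1.5,1.6,1.7,1.78]:
    d=167*(1-np.cos(t)); print(t,np.round([-.164*d,.986*d,167*np.sin(t)],0))
E
```

```text
t: 4.8
eef_pos: [523.7, 63.7, 68.1]
tcp_rot: [3.141, -0.001, 1.735]
ft_force: [-0.8, 9.4, 3.5]
opening: 0.14
0.1 [-0.  1. 17.]
0.2 [-1.  3. 33.]
0.3 [-1.  7. 49.]
0.45 [-3. 16. 73.]
0.6 [-5. 29. 94.]
0.75 [ -7.  44. 114.]
0.9 [-10.  62. 131.]
1.05 [-14.  83. 145.]
1.2 [-17. 105. 156.]
1.35 [-21. 129. 163.]
1.5 [-25. 153. 167.]
1.6 [-28. 169. 167.]
1.7 [-31. 186. 166.]
1.78 [-33. 199. 163.]
```

```bash
python3 -m handwheel '[{"hand":0.005,"x":0,"y":0.001,"z":0.017,"spin":0},{"hand":0.005,"x":-0.001,"y":0.003,"z":0.033,"spin":0},{"hand":0.005,"x":-0.001,"y":0.007,"z":0.049,"spin":0},{"hand":0.005,"x":-0.003,"y":0.016,"z":0.073,"spin":0},{"hand":0.005,"x":-0.005,"y":0.029,"z":0.094,"spin":0},{"hand":0.005,"x":-0.007,"y":0.044,"z":0.114,"spin":0},{"hand":0.005,"x":-0.01,"y":0.062,"z":0.131,"spin":0},{"hand":0.005,"x":-0.014,"y":0.083,"z":0.145,"spin":0},{"hand":0.005,"x":-0.017,"y":0.105,"z":0.156,"spin":0},{"hand":0.005,"x":-0.021,"y":0.129,"z":0.163,"spin":0},{"hand":0.005,"x":-0.025,"y":0.153,"z":0.167,"spin":0},{"hand":0.005,"x":-0.028,"y":0.169,"z":0.167,"spin":0},{"hand":0.005,"x":-0.031,"y":0.186,"z":0.166,"spin":0},{"hand":0.005,"x":-0.033,"y":0.199,"z":0.163,"spin":0},{"hand":0.005,"x":-0.033,"y":0.199,"z":0.163,"spin":0},{"hand":0.005,"x":-0.033,"y":0.199,"z":0.163,"spin":0}]'
python3 - <<'E'
from h import *
c=cam("side"); cv2.imwrite("pics/s2.png",c["img"][120:420,180:580,::-1])
E
```

```text
t: 6.13
eef_pos: [491.3, 263.4, 232.5]
tcp_rot: [3.137, -0.002, 1.737]
ft_force: [-1.2, 3.6, 14.1]
opening: 0.139
```

View pics/s2.png

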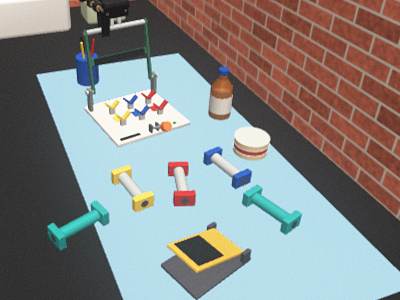

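The yoke stands past upright, held by the gripper. I release it, move up and away, and go above the yellow vial.

```bash
python3 -m handwheel '[{"hand":0.05,"x":0,"y":0,"z":0,"spin":0},{"hand":0.05,"x":0,"y":0,"z":0,"spin":0},{"hand":0.05,"x":0,"y":0,"z":0,"spin":0},{"hand":0.05,"x":0,"y":0.01,"z":0.02,"spin":0},{"hand":0.05,"x":0,"y":0.01,"z":0.06,"spin":0},{"hand":0.05,"x":0,"y":0,"z":0.06,"spin":-1},{"hand":0.05,"x":-0.03,"y":-0.209,"z":0.0,"spin":-9},{"hand":0.05,"x":-0.03,"y":-0.209,"z":0.0,"spin":-9},{"hand":0.05,"x":-0.03,"y":-0.209,"z":0.0,"spin":-9},{"hand":0.05,"x":-0.03,"y":-0.209,"z":0.0,"spin":-9},{"hand":0.05,"x":-0.03,"y":-0.209,"z":0.0,"spin":-9},{"hand":0.05,"x":-0.061,"y":-0.418,"z":-0.06,"spin":-18.1},{"hand":0.05,"x":-0.061,"y":-0.418,"z":-0.06,"spin":-18.1},{"hand":0.05,"x":-0.061,"y":-0.418,"z":-0.06,"spin":-18.1},{"hand":0.05,"x":-0.061,"y":-0.418,"z":-0.06,"spin":-18.1},{"hand":0.05,"x":-0.061,"y":-0.418,"z":-0.06,"spin":-18.1},{"hand":0.05,"x":-0.061,"y":-0.418,"z":-0.06,"spin":-18.1},{"hand":0.05,"x":-0.061,"y":-0.418,"z":-0.06,"spin":-18.1},{"hand":0.05,"x":-0.061,"y":-0.418,"z":-0.06,"spin":-18.1},{"hand":0.05,"x":-0.061,"y":-0.418,"z":-0.06,"spin":-18.1}]'
cat > vial.py <<'E'
from h import *
import sys
def look(cols=("red","blue","yellow"),names=("wrist","top")):
    for n in names:
        c=cam(n); 
        for col in cols:
            P=[at(c,*p,24 if n=="wrist" else 30) for a,p in blobs(c,col,60)]
            P=[p for p in P if -300<p[1]<10 and 350<p[0]<760]
            for i in range(len(P)):
                for j in range(i):
                    d=P[i]-P[j]; L=np.hypot(*d[:2])
                    if 80<L<135: print(n,col,"mid",((P[i]+P[j])/2).round(1)[:2],"L",L.round(0),"jawyaw",round((np.degrees(np.arctan2(d[1],d[0]))%180)-90,1))
    return c
if __name__=="__main__":
    look(); s=state(); print(s["eef_pos"].round(1),np.degrees(s["tcp_rot"][2]).round(1))
    c=cam("wrist"); cv2.imwrite(sys.argv[1],c["img"][:,:,::-1])
E
python3 vial.py pics/w3.png
```

```text
t: 7.85
eef_pos: [429.5, -156.3, 170.5]
tcp_rot: [-3.141, 0.0, 0.159]
ft_force: [0.6, -0.1, 0.2]
opening: 0.526
wrist blue mid [ 658.4 -159.6] L 100.0 jawyaw 2.5
top red mid [ 542.5 -179.3] L 106.0 jawyaw -15.9
top blue mid [ 671.7 -161.4] L 106.0 jawyaw 12.2
[ 429.8 -155.7  170.8] 9.2
```

View pics/w3.png

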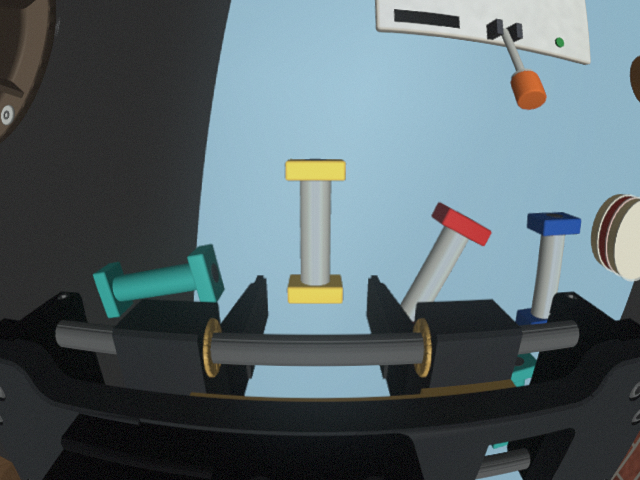

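Run:
```python
from h import *
c=cam("wrist")
print([ (a,p) for a,p in blobs(c,"yellow",30,120)])
hsv=cv2.cvtColor(c["img"],cv2.COLOR_RGB2HSV)
print([tuple(hsv[v,305]) for v in range(156,192,3)]); print([tuple(hsv[v,305]) for v in range(270,306,3)])
for p in [(316,160),(316,181),(316,277),(316,289),(316,302)]: print(p,at(c,*p,34).round(1),at(c,*p,17).round(1),at(c,*p,0).round(1))
t=cam("top"); print([(a,p,at(t,*p,30).round(0)) for a,p in blobs(t,"yellow",30,120)])
```

```text
[(1117, array([315., 170.])), (911, array([314.5, 294. ])), (390, array([208.4, 354.6])), (359, array([425.5, 355.5])), (732, array([463.3, 388.7])), (124, array([215.6, 395.5]))]
[(np.uint8(100), np.uint8(63), np.uint8(211)), (np.uint8(93), np.uint8(31), np.uint8(100)), (np.uint8(24), np.uint8(149), np.uint8(216)), (np.uint8(27), np.uint8(144), np.uint8(229)), (np.uint8(27), np.uint8(145), np.uint8(227)), (np.uint8(27), np.uint8(143), np.uint8(229)), (np.uint8(27), np.uint8(143), np.uint8(229)), (np.uint8(27), np.uint8(143), np.uint8(229)), (np.uint8(24), np.uint8(88), np.uint8(171)), (np.uint8(53), np.uint8(6), np.uint8(162)), (np.uint8(54), np.uint8(8), np.uint8(164)), (np.uint8(60), np.uint8(6), np.uint8(165))]
[(np.uint8(53), np.uint8(13), np.uint8(163)), (np.uint8(54), np.uint8(8), np.uint8(162)), (np.uint8(54), np.uint8(8), np.uint8(160)), (np.uint8(68), np.uint8(6), np.uint8(160)), (np.uint8(55), np.uint8(9), np.uint8(162)), (np.uint8(22), np.uint8(103), np.uint8(111)), (np.uint8(24), np.uint8(151), np.uint8(210)), (np.uint8(26), np.uint8(150), np.uint8(226)), (np.uint8(26), 
[... 260 characters left out ...]
12.1   34. ] [ 423.3 -113.9   17. ] [ 423.6 -115.7    0. ]
(316, 277) [ 435.8 -191.5   34. ] [ 436.8 -197.9   17. ] [ 437.8 -204.3    0. ]
(316, 289) [ 437.6 -202.3   34. ] [ 438.7 -209.4   17. ] [ 439.8 -216.4    0. ]
(316, 302) [ 439.5 -214.4   34. ] [ 440.7 -222.1   17. ] [ 441.9 -229.9    0. ]
[(898, array([479.2, 258. ]), array([ 508., -399.,   30.])), (86, array([290.1, 260.4]), array([496., 111.,  30.])), (89, array([265.1, 264.4]), array([484., 178.,  30.])), (73, array([278.8, 262.6]), array([489., 141.,  30.])), (96, array([369.2, 288.3]), array([ 423., -104.,   30.])), (586, array([ 39. , 393.7]), array([129., 784.,  30.])), (130, array([  4.6, 407.5]), array([ 90., 876.,  30.]))]
```

The yellow vial lies midway between the jaws. Its cap outer edges are at y −95.6 and −215, so it is about 121 mm long (expected 122), with the centre at (430,−155.5). I'll grasp it.

```bash
python3 -m handwheel '[{"hand":0.05,"x":0,"y":0,"z":-0.04,"spin":0},{"hand":0.05,"x":0,"y":0,"z":-0.08,"spin":0},{"hand":0.05,"x":0,"y":0,"z":-0.12,"spin":0},{"hand":0.05,"x":0,"y":0,"z":-0.14,"spin":0},{"hand":0.05,"x":0,"y":0,"z":-0.152,"spin":0},{"hand":0.05,"x":0,"y":0,"z":-0.152,"spin":0},{"hand":0.015,"x":0,"y":0,"z":-0.152,"spin":0},{"hand":0.015,"x":0,"y":0,"z":-0.152,"spin":0},{"hand":0.015,"x":0,"y":0,"z":-0.152,"spin":0},{"hand":0.015,"x":0,"y":0,"z":-0.152,"spin":0},{"hand":0.015,"x":0,"y":0,"z":-0.152,"spin":0},{"hand":0.015,"x":0,"y":0,"z":-0.152,"spin":0},{"hand":0.015,"x":0,"y":0,"z":-0.12,"spin":0},{"hand":0.015,"x":0,"y":0,"z":-0.08,"spin":0},{"hand":0.015,"x":0,"y":0,"z":-0.04,"spin":0},{"hand":0.015,"x":0,"y":0,"z":-0.04,"spin":0},{"hand":0.015,"x":0,"y":0,"z":-0.04,"spin":0},{"hand":0.015,"x":0,"y":0,"z":-0.04,"spin":0}]'
python3 - <<'E'
from h import *
c=cam("wrist"); cv2.imwrite("pics/w4.png",c["img"][100:400,180:480,::-1])
s=state();print(s["eef_pos"],s["tcp_rot"],s["opening"])
z=s["eef_pos"][2]
for p in blobs(c,"yellow",30,120): print(p, at(c,*p[1],z+17).round(1))
t=cam("top")
print([(a,p,at(t,*p,40).round(0)) for a,p in blobs(t,"red",30,120)])
print([(a,p,at(t,*p,40).round(0)) for a,p in blobs(t,"blue",30,120)])
cv2.imwrite("pics/t4.png",t["img"][185:305,220:510,::-1])
E
```

```text
t: 9.6
eef_pos: [429.4, -156.1, 130.6]
tcp_rot: [3.141, -0.0, 0.156]
ft_force: [0.8, 0.2, -2.4]
opening: 0.267
[ 429.20803987 -156.0028406   129.97832766] [-3.14087381e+00  8.63640442e-04  1.56136390e-01] 0.26795413968332665
(4989, array([317.4, 196.6])) [ 422. -102.  147.]
(290, array([258.2, 357.6])) [ 407.  -176.5  147. ]
(290, array([375.3, 357.5])) [ 458.6 -168.4  147. ]
(484, array([288. , 388.4])) [ 422.3 -191.5  147. ]
(1210, array([385.3, 391.3])) [ 467.9 -187.   147. ]
(353, array([209.6, 394.6])) [ 385.  -203.7  147. ]
[(57, array([480.7,   6.3]), array([1203., -407.,   40.])), (138, array([487.5,  24.7]), array([1150., -425.,   40.])), (106, array([529.7,  24.8]), array([1150., -540.,   40.])), (120, array([510.5,  32.7]), array([1127., -487.,   40.])), (64, array([539.6,  33.2]), array([1126., -566.,   40.])), (55, array([476.8,  41.1]), array([1104., -395.,   40.])), (186, array([523.3,  40.9]), array([1104., -522.,   40.])), (35, array([474.4,  48.4]), array([1083., -388.,   40.])), (80, array([283.4, 216.5]), array([614., 130.,  40.])), (73, array([258.7, 220.1]), array([604., 197.,  40.])), (71, array([272.2, 219.6]), array([605., 160.,  40.])), (100, array([378.4, 238.6]), array([ 557., -127.,   40.])), (107, array([416.2, 249.7]), array([ 528., -229.,   40.]))]
[(109, array([298.5, 145.6]), array([809.,  92.,  40.])), (114, array([409.8, 192.7]), array([ 682., -211.,   40.])), (108, array([371.7, 200.7]), array([ 659., -109.,   40.])), (69, array([286.8, 238.1]), array([556., 120.,  40.])), (71, array([262.1, 242.2]), array([544., 186.,  40.])), (63, array([275.6, 241. ]), array([547., 150.,  40.])), (726, array([176.1, 266.9]), array([474., 419.,  40.]))]
```

View pics/w4.png

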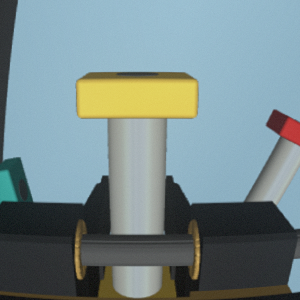

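The grip holds (25.5 mm opening for the 26 mm body) and the cap looks level. I carry it above the yellow nest.

```bash
python3 -m handwheel '[{"hand":0.015,"x":0.012,"y":0.06,"z":0.0,"spin":0.1},{"hand":0.015,"x":0.018,"y":0.09,"z":0.0,"spin":0.1},{"hand":0.015,"x":0.024,"y":0.12,"z":0.0,"spin":0.1},{"hand":0.015,"x":0.030,"y":0.15,"z":0.0,"spin":0.1},{"hand":0.015,"x":0.036,"y":0.18,"z":0.0,"spin":0.1},{"hand":0.015,"x":0.042,"y":0.21,"z":0.0,"spin":0.1},{"hand":0.015,"x":0.048,"y":0.24,"z":0.0,"spin":0.1},{"hand":0.015,"x":0.054,"y":0.27,"z":0.0,"spin":0.1},{"hand":0.015,"x":0.0605,"y":0.299,"z":0.0,"spin":0.1},{"hand":0.015,"x":0.0605,"y":0.299,"z":0.0,"spin":0.1},{"hand":0.015,"x":0.0605,"y":0.299,"z":0.0,"spin":0.1},{"hand":0.015,"x":0.0605,"y":0.299,"z":0.0,"spin":0.1}]'
python3 - <<'E'
from h import *
c=cam("wrist"); cv2.imwrite("pics/w5.png",c["img"][:,:,::-1])
s=state();print(s["eef_pos"],s["tcp_rot"],s["opening"])
for col in ("red","blue","yellow"):
  for a,p in blobs(c,col,100,120):
    if p[1]<330: print(col,a,p, at(c,*p,40).round(1))
o=np.array([549,153]);ex=np.array([-.164,.986]);ey=np.array([-.986,-.164])
for y in(-60,0,60):
  for x in (-34,34): print(y,x,proj(c,[*(o+x*ex+y*ey),40]).round(0))
E
```

```text
t: 10.7
eef_pos: [489.5, 142.5, 129.5]
tcp_rot: [3.142, 0.002, 0.165]
ft_force: [-0.1, -0.5, -1.8]
opening: 0.263
[489.69298551 142.03192404 129.77550518] [3.14149329e+00 1.94514701e-03 1.64451805e-01] 0.2652855865634893
red 1051 [486.2 204.8] [604.1 197.1  40. ]
red 761 [464.8 240. ] [594.  168.9  40. ]
red 934 [476.  292.6] [615.6 130.3  40. ]
blue 1142 [408.  202.7] [545.6 187.4  40. ]
blue 862 [393.1 239.4] [540.8 160.4  40. ]
blue 933 [398.9 293.8] [554.4 121.   40. ]
yellow 5117 [316.9 196.1] [483.8 181.1  40. ]
-60 -34 [474. 293.]
-60 34 [484. 205.]
0 -34 [399. 296.]
0 34 [405. 203.]
60 -34 [317. 297.]
60 34 [316. 203.]
```

View pics/w5.png

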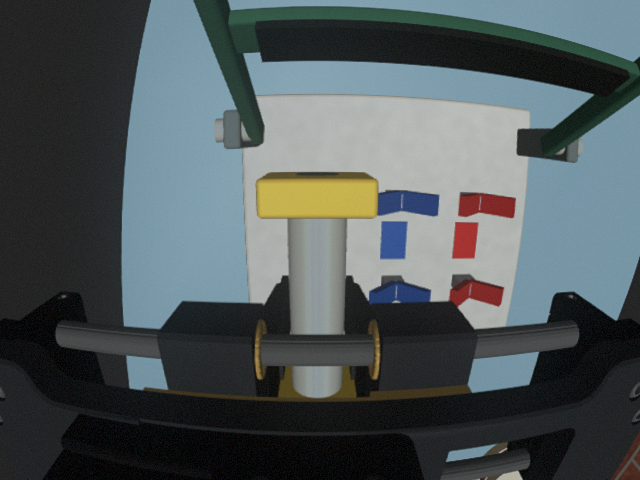

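The nests agree with the projection to within 2 px, and the held vial lines up with the yellow nest. I lower and release it.

```bash
python3 -m handwheel '[{"hand":0.015,"x":0,"y":0.001,"z":-0.03,"spin":0},{"hand":0.015,"x":0,"y":0.001,"z":-0.05,"spin":0},{"hand":0.015,"x":0,"y":0.001,"z":-0.06,"spin":0},{"hand":0.015,"x":0,"y":0.001,"z":-0.068,"spin":0},{"hand":0.015,"x":0,"y":0.001,"z":-0.073,"spin":0},{"hand":0.015,"x":0,"y":0.001,"z":-0.077,"spin":0},{"hand":0.015,"x":0,"y":0.001,"z":-0.077,"spin":0},{"hand":0.015,"x":0,"y":0.001,"z":-0.077,"spin":0},{"hand":0.015,"x":0,"y":0.001,"z":-0.077,"spin":0}]'
```

```text
t: 11.5
eef_pos: [489.2, 143.2, 54.1]
tcp_rot: [3.141, 0.002, 0.165]
ft_force: [-6.1, -3.3, 0.7]
opening: 0.269
```

```bash
python3 -m handwheel '[{"hand":0.034,"x":0,"y":0,"z":0,"spin":0},{"hand":0.04,"x":0,"y":0,"z":0,"spin":0},{"hand":0.044,"x":0,"y":0,"z":0,"spin":0},{"hand":0.044,"x":0,"y":0,"z":0,"spin":0},{"hand":0.044,"x":0,"y":0,"z":0.03,"spin":0},{"hand":0.044,"x":0,"y":0,"z":0.07,"spin":0},{"hand":0.044,"x":0,"y":0,"z":0.1,"spin":0},{"hand":0.044,"x":0,"y":0,"z":0.12,"spin":0},{"hand":0.044,"x":0,"y":0,"z":0.12,"spin":0},{"hand":0.044,"x":0,"y":0,"z":0.12,"spin":0}]'
python3 - <<'E'
from h import *
c=cam("wrist"); cv2.imwrite("pics/w6.png",c["img"][60:420,160:560,::-1])
s=state();print(s["eef_pos"],s["opening"])
hsv=cv2.cvtColor(c["img"],cv2.COLOR_RGB2HSV)
m=cv2.inRange(hsv,(19,110,60),(32,255,255)); m[330:]=0
n,l,st,ce=cv2.connectedComponentsWithStats(m)
for i in range(1,n):
    if st[i,4]>80: print(st[i],ce[i].round(1))
o=np.array([549.7,153.6]);ex=np.array([-.164,.986]);ey=np.array([-.986,-.164])
for x,z in((-61,69),(-45,69),(45,69),(61,69),(61,35)): print(x,z,[proj(c,[*(o+x*ex+(60+d)*ey),z]).round(0).tolist() for d in (-24,24)])
E
```

```text
t: 12.33
eef_pos: [490.6, 143.8, 174.5]
tcp_rot: [3.142, -0.003, 0.165]
ft_force: [-0.1, 1.2, -0.0]
opening: 0.467
[490.08801792 143.76544568 173.46133496] 0.46569996281978493
[ 277  161   70   44 1742] [314.5 175.2]
[285 186  11  19 196] [290.  195.2]
[ 280  269   65   54 1875] [313.3 300.6]
-61 69 [[346.0, 320.0], [285.0, 320.0]]
-45 69 [[346.0, 302.0], [284.0, 302.0]]
45 69 [[349.0, 185.0], [281.0, 185.0]]
61 69 [[349.0, 162.0], [281.0, 162.0]]
61 35 [[345.0, 160.0], [285.0, 160.0]]
```

View pics/w6.png

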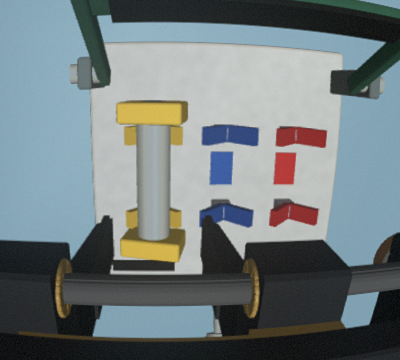

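The yellow vial has a cap outside each V and is seated (slightly rolled about its axis, which is harmless). Next is the blue vial.

```bash
python3 -m handwheel '[{"hand":0.05,"x":0.09,"y":-0.15,"z":0,"spin":0.3},{"hand":0.05,"x":0.09,"y":-0.15,"z":0,"spin":0.3},{"hand":0.05,"x":0.09,"y":-0.15,"z":0,"spin":0.3},{"hand":0.05,"x":0.09,"y":-0.15,"z":0,"spin":0.3},{"hand":0.05,"x":0.1815,"y":-0.305,"z":0,"spin":0.55},{"hand":0.05,"x":0.1815,"y":-0.305,"z":0,"spin":0.55},{"hand":0.05,"x":0.1815,"y":-0.305,"z":0,"spin":0.55},{"hand":0.05,"x":0.1815,"y":-0.305,"z":0,"spin":0.55},{"hand":0.05,"x":0.1815,"y":-0.305,"z":0,"spin":0.55},{"hand":0.05,"x":0.1815,"y":-0.305,"z":0,"spin":0.55},{"hand":0.05,"x":0.1815,"y":-0.305,"z":0,"spin":0.55},{"hand":0.05,"x":0.1815,"y":-0.305,"z":0,"spin":0.55}]'
cat > caps.py <<'E'
from h import *
import sys
# outer/inner bounds of the vial's caps along the tool's axis, on cap-top plane z=34 (vial aligned with image column)
c=cam("wrist"); col=sys.argv[1]; s=state(); print(s["eef_pos"].round(1),np.degrees(s["tcp_rot"][2]).round(2))
hsv=cv2.cvtColor(c["img"],cv2.COLOR_RGB2HSV); m=np.zeros(hsv.shape[:2],np.uint8)
for a,b in HUE[col]: m|=cv2.inRange(hsv,(a-2 if a else 0,110,50),(b+2,255,255))
m[330:]=0; m[:,:230]=0; m[:,400:]=0
n,l,st,ce=cv2.connectedComponentsWithStats(m)
for i in range(1,n):
    x,y,w,h,A=st[i]
    if A>150:
        print(st[i],"top edge",at(c,x+w/2,y,34).round(1)[:2],"bot edge",at(c,x+w/2,y+h,34).round(1)[:2])
t=cam("top")
for a,p in blobs(t,col,60): print("top",at(t,*p,30).round(1)[:2])
cv2.imwrite(f"pics/caps_{col}_{int(s['t']*10)}.png",c["img"][:,:,::-1])
E
python3 caps.py blue
```

```text
t: 13.38
eef_pos: [671.0, -160.6, 172.0]
tcp_rot: [-3.14, 0.002, 0.213]
ft_force: [-1.1, -0.8, -0.1]
opening: 0.526
[ 671.1 -160.2  172.6] 12.24
[ 287  160   60   21 1196] top edge [ 658.8 -101. ] bot edge [ 662.3 -117.3]
[ 291  275   55   28 1192] top edge [ 680.2 -194.2] bot edge [ 685.7 -219.6]
top [811.5  92.1]
top [556.  120.3]
top [545.5 188.1]
top [547.8 151.2]
top [474.3 421.1]
```

The blue vial's centre is at (672,−160), with a measured length of 121 mm. The tool is over it, so I'll grasp.

```bash
python3 -m handwheel '[{"hand":0.05,"x":0.001,"y":0,"z":-0.04,"spin":0},{"hand":0.05,"x":0.001,"y":0,"z":-0.08,"spin":0},{"hand":0.05,"x":0.001,"y":0,"z":-0.12,"spin":0},{"hand":0.05,"x":0.001,"y":0,"z":-0.14,"spin":0},{"hand":0.05,"x":0.001,"y":0,"z":-0.155,"spin":0},{"hand":0.05,"x":0.001,"y":0,"z":-0.155,"spin":0},{"hand":0.015,"x":0.001,"y":0,"z":-0.155,"spin":0},{"hand":0.015,"x":0.001,"y":0,"z":-0.155,"spin":0},{"hand":0.015,"x":0.001,"y":0,"z":-0.155,"spin":0},{"hand":0.015,"x":0.001,"y":0,"z":-0.155,"spin":0},{"hand":0.015,"x":0.001,"y":0,"z":-0.155,"spin":0},{"hand":0.015,"x":0.001,"y":0,"z":-0.155,"spin":0},{"hand":0.015,"x":0.001,"y":0,"z":-0.12,"spin":0},{"hand":0.015,"x":0.001,"y":0,"z":-0.08,"spin":0},{"hand":0.015,"x":0.001,"y":0,"z":-0.043,"spin":0},{"hand":0.015,"x":0.001,"y":0,"z":-0.043,"spin":0},{"hand":0.015,"x":0.001,"y":0,"z":-0.043,"spin":0}]'
```

```text
t: 14.9
eef_pos: [673.4, -161.5, 132.7]
tcp_rot: [3.14, -0.004, 0.213]
ft_force: [-0.9, -0.5, -3.1]
opening: 0.267
```

```bash
python3 -m handwheel '[{"hand":0.015,"x":-0.025,"y":0.063,"z":0.0,"spin":-0.55},{"hand":0.015,"x":-0.037,"y":0.095,"z":0.0,"spin":-0.55},{"hand":0.015,"x":-0.05,"y":0.127,"z":0.0,"spin":-0.55},{"hand":0.015,"x":-0.062,"y":0.159,"z":0.0,"spin":-0.55},{"hand":0.015,"x":-0.074,"y":0.19,"z":0.0,"spin":-0.55},{"hand":0.015,"x":-0.087,"y":0.222,"z":0.0,"spin":-0.55},{"hand":0.015,"x":-0.099,"y":0.254,"z":0.0,"spin":-0.55},{"hand":0.015,"x":-0.112,"y":0.286,"z":0.0,"spin":-0.55},{"hand":0.015,"x":-0.123,"y":0.3147,"z":0.0,"spin":-0.55},{"hand":0.015,"x":-0.123,"y":0.3147,"z":0.0,"spin":-0.55},{"hand":0.015,"x":-0.123,"y":0.3147,"z":0.0,"spin":-0.55},{"hand":0.015,"x":-0.123,"y":0.3147,"z":0.0,"spin":-0.55}]'
python3 - <<'E'
from h import *
c=cam("wrist"); cv2.imwrite("pics/w7.png",c["img"][60:420,160:560,::-1])
s=state();print(s["eef_pos"],s["tcp_rot"],s["opening"])
for col in ("red",):
  for a,p in blobs(c,col,100,120):
    if p[1]<330: print(col,a,p, at(c,*p,40).round(1))
E
```

```text
t: 15.9
eef_pos: [549.4, 153.2, 129.5]
tcp_rot: [3.141, 0.002, 0.165]
ft_force: [0.2, 0.7, -2.9]
opening: 0.266
[549.66048919 152.78276415 129.7277776 ] [3.14144309e+00 1.29049837e-03 1.64422824e-01] 0.2634984386426659
red 1166 [406.8 203.7] [604.8 197.4  40. ]
red 874 [391.9 240.4] [600.  170.3  40. ]
red 945 [397.3 294.1] [613.2 131.4  40. ]
```

View pics/w7.png

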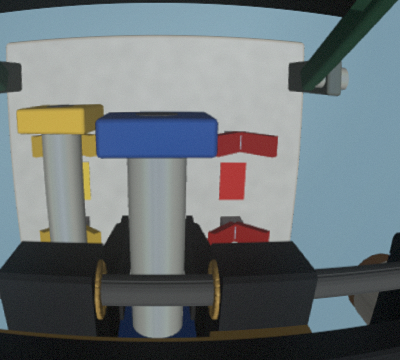

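The blue vial is held level above the blue nest. I lower it, then release.

```bash
python3 -m handwheel '[{"hand":0.015,"x":0,"y":0.0005,"z":-0.03,"spin":0},{"hand":0.015,"x":0,"y":0.0005,"z":-0.05,"spin":0},{"hand":0.015,"x":0,"y":0.0005,"z":-0.06,"spin":0},{"hand":0.015,"x":0,"y":0.0005,"z":-0.068,"spin":0},{"hand":0.015,"x":0,"y":0.0005,"z":-0.073,"spin":0},{"hand":0.015,"x":0,"y":0.0005,"z":-0.077,"spin":0},{"hand":0.015,"x":0,"y":0.0005,"z":-0.077,"spin":0},{"hand":0.015,"x":0,"y":0.0005,"z":-0.077,"spin":0}]'
```

```text
t: 16.62
eef_pos: [548.8, 153.3, 54.3]
tcp_rot: [3.141, 0.002, 0.165]
ft_force: [-6.1, -4.0, 1.2]
opening: 0.268
```

```bash
python3 -m handwheel '[{"hand":0.034,"x":-0.001,"y":0,"z":0,"spin":0},{"hand":0.04,"x":-0.001,"y":0,"z":0,"spin":0},{"hand":0.044,"x":-0.001,"y":0,"z":0,"spin":0},{"hand":0.044,"x":-0.001,"y":0,"z":0,"spin":0},{"hand":0.044,"x":-0.001,"y":0,"z":0.03,"spin":0},{"hand":0.044,"x":-0.001,"y":0,"z":0.07,"spin":0},{"hand":0.044,"x":-0.001,"y":0,"z":0.1,"spin":0},{"hand":0.044,"x":-0.001,"y":0,"z":0.12,"spin":0},{"hand":0.044,"x":-0.001,"y":0,"z":0.12,"spin":0},{"hand":0.044,"x":-0.001,"y":0,"z":0.12,"spin":0}]'
python3 - <<'E'
from h import *
t=cam("top")
for col in("red","yellow","blue"):
    for a,p in blobs(t,col,50): print(col,a,p,at(t,*p,30).round(1)[:2])
c=cam("wrist"); cv2.imwrite("pics/w8.png",c["img"][60:420,160:560,::-1])
E
```

```text
t: 17.45
eef_pos: [549.1, 154.1, 174.6]
tcp_rot: [3.142, -0.003, 0.165]
ft_force: [0.0, -0.4, 0.0]
opening: 0.462
red 97 [378.4 238.6] [ 557.3 -128.2]
red 99 [416.2 249.9] [ 527.7 -230.2]
yellow 863 [479.  257.6] [ 508.7 -398.4]
yellow 109 [296.7 259.2] [499.1  92.7]
yellow 574 [ 39.2 393.7] [128.6 783.4]
yellow 118 [  4.2 407.6] [ 90.1 877.4]
blue 103 [298.6 145.7] [811.7  92.1]
blue 105 [293.5 237.4] [558.3 102.3]
blue 686 [176.3 267. ] [474.3 421.1]
```

View pics/w8.png

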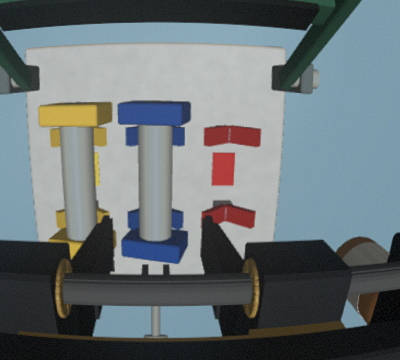

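Blue and yellow are both seated. Next is the red vial.

```bash
python3 -m handwheel '[{"hand":0.05,"x":-0.006,"y":-0.16,"z":0,"spin":-2.5},{"hand":0.05,"x":-0.006,"y":-0.16,"z":0,"spin":-2.5},{"hand":0.05,"x":-0.006,"y":-0.16,"z":0,"spin":-2.5},{"hand":0.05,"x":-0.006,"y":-0.16,"z":0,"spin":-2.5},{"hand":0.05,"x":-0.006,"y":-0.3335,"z":0,"spin":-5.1},{"hand":0.05,"x":-0.006,"y":-0.3335,"z":0,"spin":-5.1},{"hand":0.05,"x":-0.006,"y":-0.3335,"z":0,"spin":-5.1},{"hand":0.05,"x":-0.006,"y":-0.3335,"z":0,"spin":-5.1},{"hand":0.05,"x":-0.006,"y":-0.3335,"z":0,"spin":-5.1},{"hand":0.05,"x":-0.006,"y":-0.3335,"z":0,"spin":-5.1},{"hand":0.05,"x":-0.006,"y":-0.3335,"z":0,"spin":-5.1},{"hand":0.05,"x":-0.006,"y":-0.3335,"z":0,"spin":-5.1}]'
python3 caps.py red
```

```text
t: 18.55
eef_pos: [542.5, -178.2, 172.9]
tcp_rot: [-3.141, 0.002, -0.279]
ft_force: [0.0, 0.3, -0.2]
opening: 0.529
[ 542.6 -178.   173.2] -15.97
[ 287  161   59   20 1166] top edge [ 559.6 -120.4] bot edge [ 555.2 -135.8]
[ 289  276   55   27 1102] top edge [ 533.1 -212.7] bot edge [ 526.1 -236.9]
top [615.6 130.5]
top [605.1 198. ]
top [606.5 160.8]
top [ 557.3 -128.2]
```

```bash
python3 -m handwheel '[{"hand":0.05,"x":0,"y":-0.0005,"z":-0.04,"spin":0},{"hand":0.05,"x":0,"y":-0.0005,"z":-0.08,"spin":0},{"hand":0.05,"x":0,"y":-0.0005,"z":-0.12,"spin":0},{"hand":0.05,"x":0,"y":-0.0005,"z":-0.14,"spin":0},{"hand":0.05,"x":0,"y":-0.0005,"z":-0.155,"spin":0},{"hand":0.05,"x":0,"y":-0.0005,"z":-0.155,"spin":0},{"hand":0.015,"x":0,"y":-0.0005,"z":-0.155,"spin":0},{"hand":0.015,"x":0,"y":-0.0005,"z":-0.155,"spin":0},{"hand":0.015,"x":0,"y":-0.0005,"z":-0.155,"spin":0},{"hand":0.015,"x":0,"y":-0.0005,"z":-0.155,"spin":0},{"hand":0.015,"x":0,"y":-0.0005,"z":-0.155,"spin":0},{"hand":0.015,"x":0,"y":-0.0005,"z":-0.155,"spin":0},{"hand":0.015,"x":0,"y":-0.0005,"z":-0.12,"spin":0},{"hand":0.015,"x":0,"y":-0.0005,"z":-0.08,"spin":0},{"hand":0.015,"x":0,"y":-0.0005,"z":-0.043,"spin":0},{"hand":0.015,"x":0,"y":-0.0005,"z":-0.043,"spin":0},{"hand":0.015,"x":0,"y":-0.0005,"z":-0.043,"spin":0}]'
```

```text
t: 20.07
eef_pos: [543.3, -180.4, 132.8]
tcp_rot: [3.141, -0.004, -0.28]
ft_force: [-0.3, 0.4, -2.7]
opening: 0.267
```

```bash
python3 -m handwheel '[{"hand":0.015,"x":0.012,"y":0.063,"z":0.0,"spin":1},{"hand":0.015,"x":0.018,"y":0.095,"z":0.0,"spin":1.5},{"hand":0.015,"x":0.024,"y":0.127,"z":0.0,"spin":2},{"hand":0.015,"x":0.03,"y":0.159,"z":0.0,"spin":2.5},{"hand":0.015,"x":0.036,"y":0.19,"z":0.0,"spin":3},{"hand":0.015,"x":0.042,"y":0.222,"z":0.0,"spin":3.5},{"hand":0.015,"x":0.048,"y":0.254,"z":0.0,"spin":4},{"hand":0.015,"x":0.054,"y":0.286,"z":0.0,"spin":4.5},{"hand":0.015,"x":0.06,"y":0.318,"z":0.0,"spin":5.1},{"hand":0.015,"x":0.0654,"y":0.3437,"z":0.0,"spin":5.1},{"hand":0.015,"x":0.0654,"y":0.3437,"z":0.0,"spin":5.1},{"hand":0.015,"x":0.0654,"y":0.3437,"z":0.0,"spin":5.1},{"hand":0.015,"x":0.0654,"y":0.3437,"z":0.0,"spin":5.1}]'
python3 - <<'E'
from h import *
c=cam("wrist"); cv2.imwrite("pics/w9.png",c["img"][60:420,160:560,::-1])
s=state();print(s["eef_pos"],s["tcp_rot"],s["opening"])
E
```

```text
t: 21.15
eef_pos: [607.4, 163.3, 129.3]
tcp_rot: [3.141, 0.002, 0.165]
ft_force: [0.7, 0.1, -1.7]
opening: 0.265
[607.59205176 162.81953108 129.63901114] [3.14145153e+00 1.75166567e-03 1.64202874e-01] 0.2703435533031345
```

View pics/w9.png

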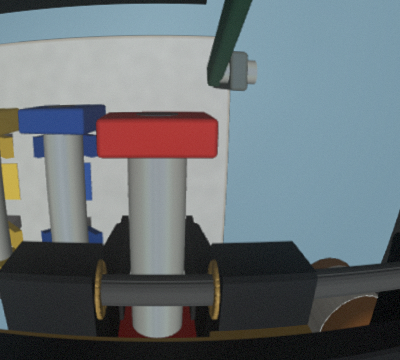

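```bash
python3 -m handwheel '[{"hand":0.015,"x":0,"y":0.0005,"z":-0.03,"spin":0},{"hand":0.015,"x":0,"y":0.0005,"z":-0.05,"spin":0},{"hand":0.015,"x":0,"y":0.0005,"z":-0.06,"spin":0},{"hand":0.015,"x":0,"y":0.0005,"z":-0.068,"spin":0},{"hand":0.015,"x":0,"y":0.0005,"z":-0.073,"spin":0},{"hand":0.015,"x":0,"y":0.0005,"z":-0.077,"spin":0},{"hand":0.015,"x":0,"y":0.0005,"z":-0.077,"spin":0},{"hand":0.015,"x":0,"y":0.0005,"z":-0.077,"spin":0}]'
```

```text
t: 21.87
eef_pos: [607.5, 163.5, 54.7]
tcp_rot: [3.141, 0.001, 0.165]
ft_force: [-4.9, -4.1, 4.5]
opening: 0.266
```

```bash
python3 -m handwheel '[{"hand":0.034,"x":-0.0005,"y":0,"z":0,"spin":0},{"hand":0.04,"x":-0.0005,"y":0,"z":0,"spin":0},{"hand":0.044,"x":-0.0005,"y":0,"z":0,"spin":0},{"hand":0.044,"x":-0.0005,"y":0,"z":0,"spin":0},{"hand":0.044,"x":-0.0005,"y":0,"z":0.03,"spin":0},{"hand":0.044,"x":-0.0005,"y":0,"z":0.07,"spin":0},{"hand":0.044,"x":-0.0005,"y":0,"z":0.1,"spin":0},{"hand":0.044,"x":-0.0005,"y":0,"z":0.14,"spin":0},{"hand":0.044,"x":-0.04,"y":-0.05,"z":0.18,"spin":0},{"hand":0.044,"x":-0.06,"y":-0.1,"z":0.18,"spin":2},{"hand":0.044,"x":-0.06,"y":-0.14,"z":0.18,"spin":3},{"hand":0.044,"x":-0.06,"y":-0.18,"z":0.18,"spin":4},{"hand":0.044,"x":-0.06,"y":-0.18,"z":0.18,"spin":4},{"hand":0.044,"x":-0.06,"y":-0.18,"z":0.18,"spin":4},{"hand":0.044,"x":-0.06,"y":-0.18,"z":0.18,"spin":4}]'
python3 - <<'E'
from h import *
c=cam("wrist"); t=cam("top"); s=cam("side")
a=s["img"][150:300,230:430]; b=t["img"][180:300,220:380]
a=cv2.resize(a,(640,480),interpolation=cv2.INTER_CUBIC)
cv2.imwrite("pics/chk_s.png",a[:,:,::-1]); cv2.imwrite("pics/chk_w.png",c["img"][:,:,::-1])
o=np.array([549.3,153.7]);ex=np.array([-.164,.986]);ey=np.array([-.986,-.164])
print("expected cap-front centres (deck x -61,z52) and tops")
for n,y in(("red",-60),("blue",0),("yellow",60)):
    hsv=cv2.cvtColor(c["img"],cv2.COLOR_RGB2HSV)
    for x in(-53,53):
        e=proj(c,[*(o+x*ex+y*ey),69]); 
        g=[(A,p) for A,p in blobs(c,n,100,110) if np.hypot(*(p-e))<40]
        print(n,x,e.round(0),g)
E
```

```text
t: 23.12
eef_pos: [548.1, -17.5, 234.1]
tcp_rot: [3.141, -0.001, 0.51]
ft_force: [0.6, 0.1, 0.1]
opening: 0.46
expected cap-front centres (deck x -61,z52) and tops
red -53 [454. 142.] [(1109, array([445.9, 137.7]))]
red 53 [489.  40.] [(1193, array([479.7,  45.3]))]
blue -53 [393. 115.] [(1274, array([389.1, 111.3]))]
blue 53 [431.  11.] [(1214, array([423.5,  18. ]))]
yellow -53 [328.  90.] [(141, array([314.6,  68. ])), (1260, array([328.7,  90.4]))]
yellow 53 [368. -14.] [(121, array([339.7,   5.3])), (315, array([379.1,  10.8]))]
```

View pics/chk_s.png

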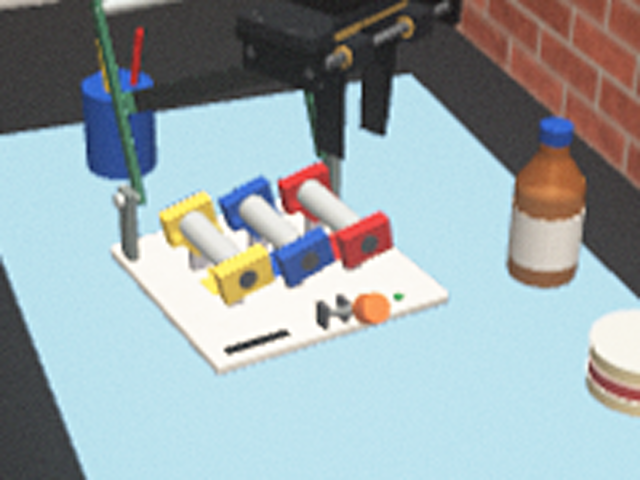

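Run:
```python
from h import *
s=cam("side"); t=cam("top")
o=np.array([549.3,153.7]);ex=np.array([-.164,.986]);ey=np.array([-.986,-.164])
for n,y in(("red",-60),("blue",0),("yellow",60)):
    for c,k in((s,"side"),(t,"top")):
        for x in(-53,53):
            e=proj(c,[*(o+x*ex+y*ey),52])
            print(n,k,x,e.round(1),[(A,p,(p-e).round(1)) for A,p in blobs(c,n,25,120) if np.hypot(*(p-e))<8])
big=cv2.resize(s["img"][195:245,275:360],None,fx=9,fy=9,interpolation=cv2.INTER_CUBIC); cv2.imwrite("pics/chk2.png",big[:,:,::-1])
```

```text
red side -53 [344.  224.5] [(179, array([342.2, 224.4]), array([-1.8, -0.1]))]
red side 53 [325.4 208.6] [(118, array([323.9, 208.2]), array([-1.5, -0.4]))]
red top -53 [289.9 214.9] [(109, array([290.3, 215.4]), array([0.4, 0.5]))]
red top 53 [251. 221.] [(110, array([250.9, 221.2]), array([-0.1,  0.2]))]
blue side -53 [325.5 229.8] [(173, array([323.8, 229.5]), array([-1.7, -0.3]))]
blue side 53 [307.6 213.4] [(112, array([305.8, 212.6]), array([-1.8, -0.8]))]
blue top -53 [293.2 236.9] [(110, array([293.4, 237.3]), array([0.2, 0.4]))]
blue top 53 [254.2 243. ] [(111, array([254.1, 243.1]), array([-0.1,  0.1]))]
yellow side -53 [306.3 235.4] [(206, array([304.3, 235.3]), array([-2. , -0.1]))]
yellow side 53 [289.1 218.3] [(122, array([287.1, 217.8]), array([-2. , -0.5]))]
yellow top -53 [296.5 259. ] [(42, array([294.9, 254.9]), array([-1.6, -4.1]))]
yellow top 53 [257.4 265.1] [(137, array([258.6, 266.1]), array([1.2, 1. ]))]
```

View pics/chk2.png

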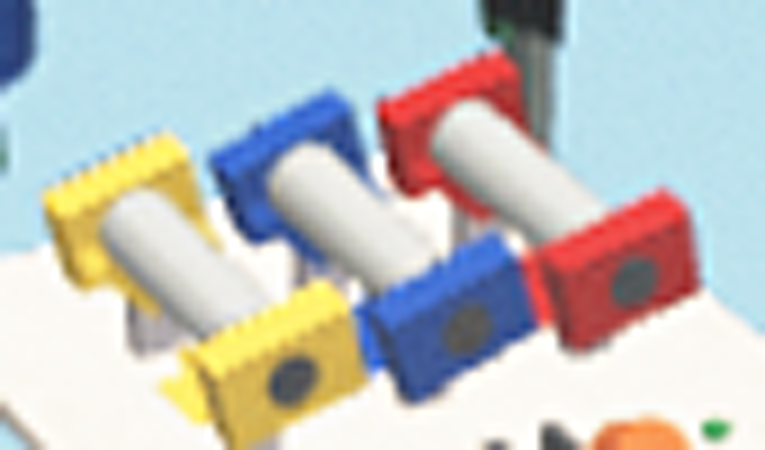

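All six caps show the same offset from their expected seated positions in the side view. The top view agrees, apart from yellow, which is partly hidden. All three vials are level and home. Now I go above the open bar.

```bash
python3 -m handwheel '[{"hand":0.05,"x":0,"y":0.02,"z":0.04,"spin":1},{"hand":0.05,"x":-0.01,"y":0.05,"z":0.06,"spin":2},{"hand":0.05,"x":-0.0625,"y":0.312,"z":0.06,"spin":14},{"hand":0.05,"x":-0.0625,"y":0.312,"z":0.06,"spin":14},{"hand":0.05,"x":-0.0625,"y":0.312,"z":0.06,"spin":14},{"hand":0.05,"x":-0.0625,"y":0.312,"z":0.06,"spin":14},{"hand":0.05,"x":-0.0625,"y":0.312,"z":0.06,"spin":14},{"hand":0.05,"x":-0.0625,"y":0.312,"z":0.06,"spin":14},{"hand":0.05,"x":-0.0625,"y":0.312,"z":0.06,"spin":14},{"hand":0.05,"x":-0.0625,"y":0.312,"z":0.06,"spin":14},{"hand":0.05,"x":-0.0625,"y":0.312,"z":0.06,"spin":14},{"hand":0.05,"x":-0.0625,"y":0.312,"z":0.06,"spin":14},{"hand":0.05,"x":-0.0625,"y":0.312,"z":0.06,"spin":14},{"hand":0.05,"x":-0.0625,"y":0.312,"z":0.06,"spin":14},{"hand":0.05,"x":-0.0625,"y":0.312,"z":0.06,"spin":14},{"hand":0.05,"x":-0.0625,"y":0.312,"z":0.06,"spin":14}]'
python3 - <<'E'
from h import *
c=cam("wrist"); g=cv2.cvtColor(c["img"],cv2.COLOR_RGB2GRAY)
o=np.array([549.3,153.7]);ex=np.array([-.164,.986]);ey=np.array([-.986,-.164])
for y in(0,45,80): print(y,proj(c,[*(o+151.5*ex+y*ey),224]).round(0))
e=proj(c,[*(o+151.5*ex+65*ey),224]).round(0).astype(int); print(e,g[e[1],e[0]-60:e[0]+60:3])
cv2.imwrite("pics/bar.png",c["img"][:,:,::-1])
E
```

```text
t: 24.7
eef_pos: [485.7, 296.0, 293.7]
tcp_rot: [3.142, -0.0, 1.735]
ft_force: [0.1, -0.2, -1.0]
opening: 0.529
0 [318. 316.]
45 [318. 252.]
80 [318. 197.]
[318 221] [210 208 214  52  53  54  57  94  92 119 184 185 183 185 184 182 182 134
 161 169 172 170 165 138 143 183 183 183 183 181 181 185 182 182 183 183
 182 180 182 181]
```

The bar profile is centred at u≈320 (expected 318). I descend and grip it.

```bash
python3 -m handwheel '[{"hand":0.05,"x":0,"y":0,"z":-0.03,"spin":0},{"hand":0.05,"x":0,"y":0,"z":-0.05,"spin":0},{"hand":0.05,"x":0,"y":0,"z":-0.065,"spin":0},{"hand":0.05,"x":0,"y":0,"z":-0.074,"spin":0},{"hand":0.05,"x":0,"y":0,"z":-0.074,"spin":0},{"hand":0.005,"x":0,"y":0,"z":-0.074,"spin":0},{"hand":0.005,"x":0,"y":0,"z":-0.074,"spin":0},{"hand":0.005,"x":0,"y":0,"z":-0.074,"spin":0},{"hand":0.005,"x":0,"y":0,"z":-0.074,"spin":0},{"hand":0.005,"x":0,"y":0,"z":-0.074,"spin":0},{"hand":0.005,"x":0,"y":0,"z":-0.074,"spin":0},{"hand":0.005,"x":0,"y":0,"z":-0.074,"spin":0}]'
python3 - <<'E'
import numpy as np
for t in [1.9,1.8,1.7,1.55,1.4,1.25,1.1,.95,.8,.65,.5,.4,.3,.22,.17]:
    d=167*(np.cos(2)-np.cos(t)); print(t,np.round([-.164*d/1000,.986*d/1000,.167*(np.sin(t)-np.sin(2))],3))
E
```

```text
t: 25.75
eef_pos: [485.7, 296.4, 220.0]
tcp_rot: [3.141, -0.001, 1.736]
ft_force: [-0.3, 2.0, 1.3]
opening: 0.144
1.9 [ 0.003 -0.015  0.006]
1.8 [ 0.005 -0.031  0.011]
1.7 [ 0.008 -0.047  0.014]
1.55 [ 0.012 -0.072  0.015]
1.4 [ 0.016 -0.097  0.013]
1.25 [ 0.02  -0.12   0.007]
1.1 [ 0.024 -0.143 -0.003]
0.95 [ 0.027 -0.164 -0.016]
0.8 [ 0.03  -0.183 -0.032]
0.65 [ 0.033 -0.2   -0.051]
0.5 [ 0.035 -0.213 -0.072]
0.4 [ 0.037 -0.22  -0.087]
0.3 [ 0.038 -0.226 -0.103]
0.22 [ 0.038 -0.229 -0.115]
0.17 [ 0.038 -0.231 -0.124]
```

```bash
cat > chk.py <<'E'
from h import *
s=cam("side")
o=np.array([549.3,153.7]);ex=np.array([-.164,.986]);ey=np.array([-.986,-.164])
for n,y in(("red",-60),("blue",0),("yellow",60)):
    for x in(-53,53):
        e=proj(s,[*(o+x*ex+y*ey),52])
        print(n,x,[(A,(p-e).round(1).tolist()) for A,p in blobs(s,n,25,120) if np.hypot(*(p-e))<15])
E
python3 chk.py; python3 -m handwheel '[{"hand":0.005,"x":0.003,"y":-0.015,"z":0.006,"spin":0},{"hand":0.005,"x":0.005,"y":-0.031,"z":0.011,"spin":0},{"hand":0.005,"x":0.008,"y":-0.047,"z":0.014,"spin":0},{"hand":0.005,"x":0.012,"y":-0.072,"z":0.015,"spin":0},{"hand":0.005,"x":0.016,"y":-0.097,"z":0.013,"spin":0},{"hand":0.005,"x":0.02,"y":-0.12,"z":0.007,"spin":0},{"hand":0.005,"x":0.024,"y":-0.143,"z":-0.003,"spin":0},{"hand":0.005,"x":0.027,"y":-0.164,"z":-0.016,"spin":0},{"hand":0.005,"x":0.03,"y":-0.183,"z":-0.032,"spin":0},{"hand":0.005,"x":0.033,"y":-0.2,"z":-0.051,"spin":0},{"hand":0.005,"x":0.035,"y":-0.213,"z":-0.072,"spin":0},{"hand":0.005,"x":0.037,"y":-0.22,"z":-0.087,"spin":0},{"hand":0.005,"x":0.038,"y":-0.226,"z":-0.103,"spin":0},{"hand":0.005,"x":0.038,"y":-0.229,"z":-0.115,"spin":0},{"hand":0.005,"x":0.038,"y":-0.229,"z":-0.115,"spin":0},{"hand":0.005,"x":0.038,"y":-0.229,"z":-0.115,"spin":0}]'
```

```text
red -53 [(179, [-1.8, -0.1])]
red 53 [(118, [-1.5, -0.4])]
blue -53 [(174, [-1.7, -0.2])]
blue 53 [(113, [-1.8, -0.7])]
yellow -53 [(207, [-2.0, -0.1])]
yellow 53 [(124, [-1.9, -0.5])]
t: 27.13
eef_pos: [523.0, 67.0, 104.2]
tcp_rot: [-3.139, -0.0, 1.735]
ft_force: [-4.0, -1.2, -2.0]
opening: 0.14
```

```bash
python3 -m handwheel '[{"hand":0.04,"x":0,"y":0,"z":0,"spin":0},{"hand":0.04,"x":0,"y":0,"z":0,"spin":0},{"hand":0.04,"x":0,"y":0,"z":0.0,"spin":0},{"hand":0.04,"x":0,"y":0,"z":0.03,"spin":0},{"hand":0.04,"x":0.001,"y":-0.004,"z":0.05,"spin":0},{"hand":0,"x":0.001,"y":-0.004,"z":0.05,"spin":0},{"hand":0,"x":0.001,"y":-0.004,"z":0.05,"spin":0},{"hand":0,"x":0.001,"y":-0.004,"z":0.05,"spin":0},{"hand":0,"x":0.001,"y":-0.004,"z":0.05,"spin":0},{"hand":0,"x":0.001,"y":-0.004,"z":0.05,"spin":0},{"hand":0,"x":0.001,"y":-0.004,"z":0.03,"spin":0},{"hand":0,"x":0.001,"y":-0.004,"z":0.015,"spin":0},{"hand":0,"x":0.001,"y":-0.004,"z":0.0,"spin":0},{"hand":0,"x":0.001,"y":-0.004,"z":-0.006,"spin":0},{"hand":0,"x":0.001,"y":-0.004,"z":-0.009,"spin":0},{"hand":0,"x":0.001,"y":-0.004,"z":-0.011,"spin":0},{"hand":0,"x":0.001,"y":-0.004,"z":-0.011,"spin":0}]'; python3 chk.py
```

```text
t: 28.55
eef_pos: [524.7, 63.2, 93.7]
tcp_rot: [-3.142, -0.0, 1.736]
ft_force: [0.4, -0.5, 0.0]
opening: 0.007
red -53 [(64, [-1.7, -3.9])]
red 53 []
blue -53 [(36, [1.8, -5.7])]
blue 53 [(61, [-2.9, -2.6])]
yellow -53 [(62, [-0.0, -4.8]), (49, [-3.5, 4.8])]
yellow 53 [(66, [0.1, -3.9])]
```

```bash
python3 -m handwheel '[{"hand":0,"x":0,"y":0,"z":-0.001,"spin":0},{"hand":0,"x":0,"y":0,"z":-0.0015,"spin":0},{"hand":0,"x":0,"y":0,"z":-0.002,"spin":0},{"hand":0,"x":0,"y":0,"z":-0.0025,"spin":0},{"hand":0,"x":0,"y":0,"z":-0.0025,"spin":0},{"hand":0,"x":0,"y":0,"z":-0.0025,"spin":0}]'
```

```text
t: 29.1
eef_pos: [525.1, 63.2, 93.0]
tcp_rot: [3.139, 0.0, 1.736]
ft_force: [-4.2, 0.4, 18.2]
opening: 0.003
```

The bar top is met at 79 mm with 18 N, so the yoke is fully shut. Now I go outside the knob.

```bash
python3 -m handwheel '[{"hand":0,"x":0,"y":0,"z":0.03,"spin":0},{"hand":0,"x":0,"y":0,"z":0.06,"spin":0},{"hand":0,"x":0.02,"y":-0.035,"z":0.06,"spin":0},{"hand":0,"x":0.038,"y":-0.07,"z":0.06,"spin":0},{"hand":0,"x":0.058,"y":-0.112,"z":0.06,"spin":0},{"hand":0,"x":0.058,"y":-0.112,"z":0.06,"spin":0},{"hand":0,"x":0.058,"y":-0.112,"z":0.03,"spin":0},{"hand":0,"x":0.058,"y":-0.112,"z":0.0,"spin":0},{"hand":0,"x":0.058,"y":-0.112,"z":-0.027,"spin":0},{"hand":0,"x":0.058,"y":-0.112,"z":-0.027,"spin":0},{"hand":0,"x":0.058,"y":-0.112,"z":-0.027,"spin":0}]'
python3 - <<'E'
from h import *
c=cam("wrist"); print([(a,p,at(c,*p,70).round(0)) for a,p in blobs(c,"orange",150)])
o=np.array([549.3,153.7]);ex=np.array([-.164,.986])
for t in(.9,1.0): print(t,proj(c,[*(o-(101+71*np.sin(t))*ex),22+71*np.cos(t)]).round(0))
for x,z in((-202,64),(-182,69),(-172,74),(-152,88),(-137,97),(-126,102),(-124,102)): print(x,(o+x*ex).round(1),z)
E
```

```text
t: 30.02
eef_pos: [582.2, -48.7, 63.9]
tcp_rot: [-3.14, -0.001, 1.736]
ft_force: [-0.1, 0.6, 0.8]
opening: 0.006
[(1845, array([415.8, 297.2]), array([568.,  -6.,  70.]))]
0.9 [421. 310.]
1.0 [410. 305.]
-202 [582.4 -45.5] 64
-182 [579.1 -25.8] 69
-172 [577.5 -15.9] 74
-152 [574.2   3.8] 88
-137 [571.8  18.6] 97
-126 [570.   29.5] 102
-124 [569.6  31.4] 102
```

```bash
python3 -m handwheel '[{"hand":0,"x":-0.003,"y":0.01,"z":0.001,"spin":0},{"hand":0,"x":-0.005,"y":0.02,"z":0.003,"spin":0},{"hand":0,"x":-0.006,"y":0.03,"z":0.008,"spin":0},{"hand":0,"x":-0.008,"y":0.04,"z":0.015,"spin":0},{"hand":0,"x":-0.01,"y":0.05,"z":0.022,"spin":0},{"hand":0,"x":-0.012,"y":0.06,"z":0.03,"spin":0},{"hand":0,"x":-0.013,"y":0.067,"z":0.034,"spin":0},{"hand":0,"x":-0.014,"y":0.073,"z":0.037,"spin":0},{"hand":0,"x":-0.015,"y":0.077,"z":0.039,"spin":0},{"hand":0,"x":-0.015,"y":0.079,"z":0.039,"spin":0},{"hand":0,"x":-0.015,"y":0.08,"z":0.039,"spin":0},{"hand":0,"x":-0.015,"y":0.08,"z":0.039,"spin":0}]'
python3 - <<'E'
from h import *
s=cam("side"); t=cam("top")
for c,n in((s,"side"),(t,"top")): print(n,[(a,p) for a,p in blobs(c,"orange",20) if 200<p[1]<300],proj(c,[566,54,93]).round(1))
E
```

```text
t: 31.07
eef_pos: [569.0, 31.5, 107.6]
tcp_rot: [3.135, 0.003, 1.737]
ft_force: [-5.1, -7.9, 28.7]
opening: 0.005
side [(286, array([402.4, 205.7])), (40, array([332.8, 226. ]))] [334.8 224.8]
top [] [310.3 232.8]
```

There is an unexpected 29 N upward force, so the tip may be riding on something. I back off and look.

```bash
python3 -m handwheel '[{"hand":0,"x":0.002,"y":-0.01,"z":0.004,"spin":0},{"hand":0,"x":0.004,"y":-0.03,"z":0.01,"spin":0},{"hand":0,"x":0.008,"y":-0.06,"z":0.05,"spin":0},{"hand":0,"x":0.008,"y":-0.06,"z":0.08,"spin":0},{"hand":0,"x":0.008,"y":-0.06,"z":0.08,"spin":0},{"hand":0,"x":0.008,"y":-0.06,"z":0.08,"spin":0}]'
python3 - <<'E'
from h import *
s=cam("side"); t=cam("top"); c=cam("wrist"); o=np.array([549.3,153.7]);ex=np.array([-.164,.986])
for k,n in((s,"side"),(t,"top"),(c,"wrist")):
    print(n,[(a,p) for a,p in blobs(k,"orange",20) if 150<p[1]<330 and p[0]>200])
    for th in(0,.2,.4,.6,.9): print("   ",th,proj(k,[*(o-(101+71*np.sin(th))*ex),22+71*np.cos(th)]).round(1))
a=cv2.resize(s["img"][180:260,270:390],None,fx=4,fy=4,interpolation=cv2.INTER_CUBIC)
b=c["img"][60:380,140:460]
cv2.imwrite("pics/final16.png",np.hstack([a,b[:, :320]])[:,:,::-1])
E
```

```text
t: 31.67
eef_pos: [576.2, -28.4, 186.1]
tcp_rot: [3.137, 0.001, 1.736]
ft_force: [-0.5, -0.1, -0.6]
opening: 0.007
side [(289, array([402.5, 205.8])), (88, array([335.1, 225.7]))]
    0 [334.7 224.8]
    0.2 [337.4 227.7]
    0.4 [340.1 231.4]
    0.6 [342.5 235.8]
    0.9 [345.4 243.3]
top [(293, array([301. , 154.2]))]
    0 [310.2 232.9]
    0.2 [315.6 232.1]
    0.4 [320.8 231.4]
    0.6 [325.5 230.9]
    0.9 [331.4 230.5]
wrist [(931, array([426.4, 258.3]))]
    0 [432.2 256.7]
    0.2 [413.1 256.2]
    0.4 [393.6 254.5]
    0.6 [375.2 251.8]
    0.9 [352.4 246.3]
```

View pics/final16.png

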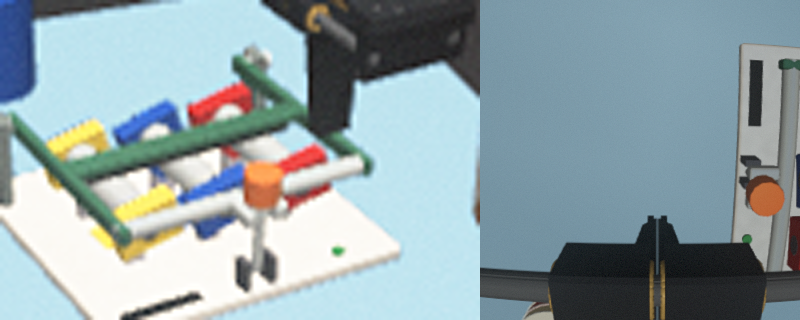

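The knob is nearly upright, about 0.06 rad by projection. I push once more, lower and level, and watch the force.

```bash
python3 -m handwheel '[{"hand":0,"x":-0.002,"y":0.015,"z":-0.04,"spin":0},{"hand":0,"x":-0.005,"y":0.03,"z":-0.07,"spin":0},{"hand":0,"x":-0.006,"y":0.034,"z":-0.083,"spin":0},{"hand":0,"x":-0.006,"y":0.034,"z":-0.083,"spin":0},{"hand":0,"x":-0.007,"y":0.042,"z":-0.083,"spin":0},{"hand":0,"x":-0.008,"y":0.048,"z":-0.083,"spin":0},{"hand":0,"x":-0.009,"y":0.052,"z":-0.083,"spin":0},{"hand":0,"x":-0.009,"y":0.055,"z":-0.083,"spin":0},{"hand":0,"x":-0.009,"y":0.057,"z":-0.083,"spin":0},{"hand":0,"x":-0.009,"y":0.058,"z":-0.083,"spin":0},{"hand":0,"x":-0.009,"y":0.058,"z":-0.083,"spin":0}]'
```

```text
t: 32.73
eef_pos: [566.8, 29.2, 100.6]
tcp_rot: [3.141, 0.0, 1.736]
ft_force: [0.1, -0.3, 0.8]
opening: 0.001
```

```bash
python3 -m handwheel '[{"hand":0,"x":0,"y":0.001,"z":0,"spin":0},{"hand":0,"x":0,"y":0.002,"z":0,"spin":0},{"hand":0,"x":0,"y":0.003,"z":0,"spin":0},{"hand":0,"x":0,"y":0.003,"z":0,"spin":0}]'
```

```text
t: 33.07
eef_pos: [566.6, 32.2, 100.1]
tcp_rot: [-3.142, -0.0, 1.736]
ft_force: [0.2, -0.2, 0.8]
opening: 0.004
```

```bash
python3 -m handwheel '[{"hand":0,"x":0,"y":0.001,"z":0,"spin":0},{"hand":0,"x":-0.0005,"y":0.002,"z":0,"spin":0},{"hand":0,"x":-0.0005,"y":0.003,"z":0,"spin":0},{"hand":0,"x":-0.0005,"y":0.003,"z":0,"spin":0}]'
```

```text
t: 33.4
eef_pos: [566.4, 34.3, 100.2]
tcp_rot: [3.141, 0.002, 1.736]
ft_force: [0.6, -10.5, 0.8]
opening: 0.005
```

10 N lateral is the stop (1 N is enough to move the bolt). I back away and verify, then head to the pedal.

```bash
python3 -m handwheel '[{"hand":0,"x":0.002,"y":-0.015,"z":0,"spin":0},{"hand":0,"x":0.006,"y":-0.04,"z":0.02,"spin":0},{"hand":0,"x":0.008,"y":-0.06,"z":0.06,"spin":0},{"hand":0,"x":0.01,"y":-0.066,"z":0.083,"spin":0},{"hand":0,"x":0.01,"y":-0.066,"z":0.083,"spin":0},{"hand":0,"x":0.01,"y":-0.066,"z":0.083,"spin":0},{"hand":0,"x":0.01,"y":-0.066,"z":0.083,"spin":0}]'
python3 - <<'E'
from h import *
s=cam("side"); t=cam("top"); c=cam("wrist"); o=np.array([549.3,153.7]);ex=np.array([-.164,.986])
for k,n in((s,"side"),(c,"wrist")):
    print(n,[(a,p) for a,p in blobs(k,"orange",20) if 150<p[1]<330 and 300<p[0]<500 ])
    for th in(0,.1,.2): print("   ",th,proj(k,[*(o-(101+71*np.sin(th))*ex),22+71*np.cos(th)]).round(1))
hsv=cv2.cvtColor(t["img"],cv2.COLOR_RGB2HSV); sub=t["img"][225:300,450:515].max(2)<60
Y=cv2.inRange(hsv,(19,120,80),(32,255,255))
n,l,st,ce=cv2.connectedComponentsWithStats(Y)
i=max((i for i in range(1,n) if ce[i][0]>450),key=lambda i:st[i,4])
pts=np.argwhere(l==i)[:,::-1].astype(np.float32); box=cv2.boxPoints(cv2.minAreaRect(pts)); print("tread box",[at(t,*b,45).round(0)[:2].tolist() for b in box])
n,l,st,ce=cv2.connectedComponentsWithStats((t["img"].max(2)<60).astype(np.uint8))
for i in range(1,n):
    if 455<ce[i][0]<510 and 230<ce[i][1]<295 and st[i,4]>60: print("dark",st[i,4],ce[i],at(t,*ce[i],56).round(1))
print(state()["eef_pos"])
E
```

```text
t: 33.98
eef_pos: [575.6, -30.5, 182.4]
tcp_rot: [-3.141, -0.001, 1.736]
ft_force: [-0.1, 0.2, -0.4]
opening: 0.005
side [(277, array([402.5, 205.5])), (81, array([333.8, 224.5]))]
    0 [334.7 224.8]
    0.1 [336.1 226.1]
    0.2 [337.4 227.7]
wrist [(925, array([439.1, 258.9]))]
    0 [435.8 257.6]
    0.1 [426.4 257.6]
    0.2 [416.6 257.2]
tread box [[542.0, -338.0], [575.0, -413.0], [448.0, -465.0], [416.0, -392.0]]
dark 460 [483.92608696 271.08043478] [ 472.3 -403.7   56. ]
[575.56538853 -30.24717495 181.9185858 ]
```

The bolt is upright (knob px 439, against 436 expected for 0). The pad is near (471.5,−408). I move above it.

```bash
python3 -m handwheel '[{"hand":0,"x":-0.05,"y":-0.19,"z":0,"spin":-5},{"hand":0,"x":-0.05,"y":-0.19,"z":0,"spin":-5},{"hand":0,"x":-0.05,"y":-0.19,"z":0,"spin":-5},{"hand":0,"x":-0.05,"y":-0.19,"z":0,"spin":-5},{"hand":0,"x":-0.05,"y":-0.19,"z":0,"spin":-5},{"hand":0,"x":-0.1045,"y":-0.377,"z":-0.04,"spin":-14},{"hand":0,"x":-0.1045,"y":-0.377,"z":-0.04,"spin":-14},{"hand":0,"x":-0.1045,"y":-0.377,"z":-0.04,"spin":-14},{"hand":0,"x":-0.1045,"y":-0.377,"z":-0.04,"spin":-14},{"hand":0,"x":-0.1045,"y":-0.377,"z":-0.04,"spin":-14},{"hand":0,"x":-0.1045,"y":-0.377,"z":-0.04,"spin":-14},{"hand":0,"x":-0.1045,"y":-0.377,"z":-0.04,"spin":-14},{"hand":0,"x":-0.1045,"y":-0.377,"z":-0.04,"spin":-14},{"hand":0,"x":-0.1045,"y":-0.377,"z":-0.04,"spin":-14},{"hand":0,"x":-0.1045,"y":-0.377,"z":-0.04,"spin":-14},{"hand":0,"x":-0.1045,"y":-0.377,"z":-0.04,"spin":-14}]'
python3 - <<'E'
from h import *
c=cam("wrist"); cv2.imwrite("pics/ped.png",c["img"][:,:,::-1])
n,l,st,ce=cv2.connectedComponentsWithStats((c["img"].max(2)<62).astype(np.uint8))
hsv=cv2.cvtColor(c["img"],cv2.COLOR_RGB2HSV)
n,l,st,ce=cv2.connectedComponentsWithStats(cv2.inRange(hsv,(19,120,80),(34,255,255)))
for i in range(1,n):
    if st[i,4]>400:
        b=cv2.boxPoints(cv2.minAreaRect(np.argwhere(l==i)[:,::-1].astype(np.float32)))
        print(st[i],[at(c,*p,50).round(0)[:2].tolist() for p in b])
print(proj(c,[471.5,-408,56]))
E
```

```text
t: 35.47
eef_pos: [471.9, -407.3, 143.1]
tcp_rot: [-3.141, -0.0, 0.516]
ft_force: [0.7, -0.1, -0.5]
opening: 0.005
[ 249  190  189  118 8955] [[448.0, -468.0], [419.0, -387.0], [533.0, -340.0], [574.0, -420.0]]
[314.83488436 253.48792891]
```

```bash
python3 -m handwheel '[{"hand":0,"x":0,"y":-0.004,"z":-0.03,"spin":0},{"hand":0,"x":0,"y":-0.004,"z":-0.06,"spin":0},{"hand":0,"x":0,"y":-0.004,"z":-0.072,"spin":0},{"hand":0,"x":0,"y":-0.004,"z":-0.08,"spin":0},{"hand":0,"x":0,"y":-0.004,"z":-0.088,"spin":0},{"hand":0,"x":0,"y":-0.004,"z":-0.095,"spin":0},{"hand":0,"x":0,"y":-0.004,"z":-0.1,"spin":0},{"hand":0,"x":0,"y":-0.004,"z":-0.101,"spin":0},{"hand":0,"x":0,"y":-0.004,"z":-0.101,"spin":0}]'
```

```text
t: 36.27
eef_pos: [471.5, -412.2, 43.4]
tcp_rot: [3.141, 0.0, 0.514]
ft_force: [-6.0, 0.7, 8.7]
opening: 0.003
```

```bash
python3 -m handwheel '[{"hand":0,"x":0,"y":0,"z":-0.001,"spin":0},{"hand":0,"x":0,"y":0,"z":-0.002,"spin":0},{"hand":0,"x":0,"y":0,"z":-0.003,"spin":0},{"hand":0,"x":0,"y":0,"z":-0.003,"spin":0},{"hand":0,"x":0,"y":0,"z":-0.003,"spin":0}]'
```

```text
t: 36.68
eef_pos: [471.5, -412.3, 41.9]
tcp_rot: [3.14, 0.0, 0.515]
ft_force: [-9.0, 3.0, 18.5]
opening: 0.007
```

At 18.5 N with the tip at 28 mm, the pedal is on its stop. I hold it, then release.

```bash
python3 -m handwheel '[{"hand":0,"x":0,"y":0,"z":-0.0005,"spin":0},{"hand":0,"x":0,"y":0,"z":-0.0005,"spin":0},{"hand":0,"x":0,"y":0,"z":-0.0005,"spin":0},{"hand":0,"x":0,"y":0,"z":-0.0005,"spin":0},{"hand":0,"x":0,"y":0,"z":-0.0005,"spin":0},{"hand":0,"x":0,"y":0,"z":-0.0005,"spin":0},{"hand":0,"x":0,"y":0,"z":0.01,"spin":0},{"hand":0,"x":0,"y":0,"z":0.02,"spin":0},{"hand":0,"x":0,"y":0,"z":0.03,"spin":0},{"hand":0,"x":0,"y":0,"z":0.06,"spin":0},{"hand":0,"x":0,"y":0,"z":0.1,"spin":0},{"hand":0,"x":0,"y":0,"z":0.13,"spin":0},{"hand":0,"x":0,"y":0,"z":0.14,"spin":0},{"hand":0,"x":0,"y":0,"z":0.14,"spin":0},{"hand":0,"x":0,"y":0,"z":0.14,"spin":0},{"hand":0,"x":0,"y":0,"z":0.14,"spin":0},{"hand":0,"x":0,"y":0,"z":0.14,"spin":0}]'
python3 - <<'E'
from h import *
s=cam("side"); t=cam("top"); o=np.array([549.3,153.7]);ex=np.array([-.164,.986]);ey=np.array([-.986,-.164])
for k,n in((s,"side"),(t,"top")):
    print(n,[(a,p) for a,p in blobs(k,"orange",20) if 200<p[1]<300],[proj(k,[*(o-(101+71*np.sin(th))*ex),22+71*np.cos(th)]).round(1) for th in (0,.1)])
r=cv2.imread("pics/side0.png")[:,:,::-1]; d=np.abs(s["img"].astype(int)-r).max(2)
print("pedal region change",(d[340:420,335:435]>40).sum(),"bottle/dishes",(d[180:285,388:455]>40).sum(),"penpot",(d[155:208,250:285]>40).sum())
r=cv2.imread("pics/top0.png")[:,:,::-1]; d=np.abs(t["img"].astype(int)-r).max(2)
print("mill top diffs vs start: arms/bar col",(d[195:290,232:325]>60).sum(), "green now/then",[ (cv2.inRange(cv2.cvtColor(np.ascontiguousarray(i[195:290,230:325]),cv2.COLOR_RGB2HSV),(60,80,30),(85,255,255))>0).sum() for i in (t["img"],r)])
print([(n,[(a,p) for a,p in blobs(t,n,30,120) if 240<p[0]<310 and 205<p[1]<280]) for n in("red","blue","yellow")])
st=state(); print(st["eef_pos"],st["ft_force"])
E
```

```text
t: 38.1
eef_pos: [471.2, -411.4, 177.4]
tcp_rot: [-3.139, 0.001, 0.514]
ft_force: [0.7, 0.1, 0.3]
opening: 0.006
side [(81, array([333.9, 224.5]))] [array([334.7, 224.8]), array([336.1, 226.1])]
top [(71, array([310.3, 232.9]))] [array([310.2, 232.9]), array([312.9, 232.5])]
pedal region change 1 bottle/dishes 3179 penpot 0
mill top diffs vs start: arms/bar col 1269 green now/then [np.int64(757), np.int64(751)]
[('red', [(109, array([290.3, 215.4])), (110, array([250.9, 221.2]))]), ('blue', [(110, array([293.4, 237.3])), (111, array([254.1, 243.1]))]), ('yellow', [(115, array([296.7, 259.1])), (138, array([258.6, 266.1]))])]
[ 471.3516796  -411.57256733  177.72254171] [0.30817937 0.02081929 0.1945714 ]
```

Run:
```python
from h import *
import cell
t=cam("top"); r=cv2.imread("pics/top0.png")[:,:,::-1]; d=np.abs(t["img"].astype(int)-r).max(2)
print("bottle",(d[138:172,285:316]>40).sum(),"dishes",(d[140:178,350:390]>40).sum())
print(cell.job_done())
```

```text
bottle 0 dishes 0
the job is handed in; nothing more can be done
None
```

I completed the whole job and handed it in after about 38 s of robot time. The hand-in gave no verdict, so success rests on my own checks.

I swung the bolt out to about 0.9 rad and opened the yoke until it leaned back. Then I laid the yellow, blue and red vials in their nests, shut the yoke and swung the bolt upright. Last, I pressed the pedal to its stop for just over half a second and let it up.

**Last checks**
- **Vials:** before shutting, all six caps showed the same small offset from their expected seated positions in the side view. The red and blue caps were at the same top-view pixels after locking; yellow was partly hidden in the earlier top view.
- **Yoke:** pressing the bar met resistance at 79 mm, which is the fully shut height.
- **Bolt:** the knob ended within 1 px of the projected upright position in both cameras.
- **Pedal:** it reached its stop at 18.5 N with the fingertip at 28 mm. Afterwards its image matched the starting picture.
- **Bystanders:** the dishes, bottle and pen pot looked unchanged from the start.

**What disagreed**
- **First bolt push:** it left the bolt about 0.06 rad short and showed an unexplained 29 N upward force. I backed off and pushed again lower, which reached the stop at about 10 N.
- **Side view of bottle and dishes:** they differed from the start in the last side picture. I took that to be the arm in the way, since the top view showed no change.

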